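Stack the last tea carton and log it on the tally rockers

TASK

Put the loose tea carton squarely on top of the column of its kind, without shoving the column about. Then log it: take the blue stylus from its wooden stand and, with the stylus tip reaching in under the wire shelf, press the raised far half of the red rocker fully down and hold it there for a good half second with a firm push of about 12 N (never more than 25 N), leaving the white rockers as they are, and hang the stylus back in its stand. Do not disturb the jar, crock and tin standing around.

Things in the scene. Friction and masses are not known exactly. Their poses are not given: they have to be found in the camera images.
- carton_mid (a point): Centre of the loose tea carton: closed brown cardboard box with a green band, 86 (x) x 56 (y) x 46 (z) mm, about 0.15 kg, standing on the worktop. x along its long side, z up.
- col_top_mid (a point): Centre of the upper carton of the column (two cartons of the same size as the loose one, stacked loose). Same axes; its top face is 23 mm above this point. The loose carton goes on it with long side along long side, either way round.
- col_low_mid (a point): Centre of the lower carton of the column, standing on the worktop.
- stylus_grip (a point): Centre of the stylus's square blue handle, 16 x 16 x 56 mm; x, y square to its flat faces, z along the stylus from tip to handle end (up at the start). Below the handle: a round blue collar (diameter 44, thickness 6 mm, underside 34 mm below this point), then a rigid metal shaft of diameter 12 mm; tip 129 mm below this point. About 0.07 kg.
- stylus_collar (a point): Centre of the underside of the stylus's collar, same axes as stylus_grip. At the start the collar rests on the stand's top plate and the shaft hangs through its hole.
- stylus_tip (a point): End of the stylus's rubber tip (diameter 8 mm), 95 mm below the collar's underside; same axes. Under load the stylus yields several mm in a pinch grip, so judge the push by force, not by depth; grip it hard, best with the fingers closing in the plane of the lean.
- stand_mouth (a point): Centre of the square through hole, 26 mm wide, in the top plate of the fixed wooden stand (80 x 80 mm, 110 mm tall), at the height of the plate's upper face. The stylus hangs here with its collar flat on the plate. z up.
- bank: Fixed grey tally box, 90 (x) x 150 (y) x 45 (z) mm, origin at the centre of its underside, x pointing to its far side (away from the robot), y along the row of five rockers, z up. The rockers are 30 (x) x 15 (y) mm, 21 mm apart, hinged about y at x = 0, 51 mm above the worktop.
- shelf_front (a point): Middle of the front wire of the fixed white wire shelf over the bank, 130 mm up; bank's axes. Six wires of diameter 5 mm along y, every 14 mm from here to +x, 260 mm long, legs only at the ends (y = -130 and +130). The stylus shaft cannot pass between wires; the space before it (-x) is open, so reach in below it with the tool leaning about 32 to 45 degrees.
- press_red (a point): Spot to press on the red rocker: on its upper face, mid far half, 10 mm beyond its hinge; moves with it. Red's place in the row varies. At the start its far half is raised (this spot about 58 mm above the worktop); it goes down about 6 mm to a hard stop. About 5 N there moves it; held against the stop it gives almost nothing; friction holds it where it is left.
- rk_red (a joint): Red rocker's angle in rad: 0 far half fully up (start), 0.6 far half fully down (goal).
- rk_w1 (a joint): Angle of a white rocker, same sense; starts at 0, is to stay.
- rk_w2 (a joint): Angle of a white rocker, same sense; starts at 0.6, is to stay.
- rk_w3 (a joint): Angle of a white rocker, same sense; starts at 0, is to stay.
- rk_w4 (a joint): Angle of a white rocker, same sense; starts at 0.6, is to stay.
- jar: Bystander: amber glass jar with a steel lid, diameter 68, height 105 mm; origin at the centre of its underside.
- crock: Bystander: open blue ceramic cup, diameter 76, height 85 mm; origin at the centre of its underside.
- tin: Bystander: food tin with a red label, diameter 60, height 80 mm; origin at the centre of its underside.
There are look-alikes about, which are no part of the job. Of the things shaped like the part that bears stylus_grip, the blue one is meant. What is shaped like the part that bears stand_mouth but green or turquoise is not meant.

How it is judged:
By the outcome, as a careful person would: the job done as asked, in the order asked, and still so for the second after the job is handed in, with the robot touching nothing.
It also fails if it takes over 67 s, if anything falls off the work surface, if the arm or the gripper's body presses on something with over 40 N, if the wrist force passes 120 N, or if a joint passes its speed limit or range.

ROBOT

A 7-joint arm with a two-finger parallel gripper is mounted at the origin on the work surface. World frame = base frame: x ahead of the robot, y to its left, z up, the work surface at z = 0. Lengths are in m, angles in rad, forces in N, time in s.
With the tool pointing down it reaches from about 0.4 to 0.85 m from the base axis. Payload 4.5 kg.
Tool frame: the origin (TCP) lies at the very end of the fingers, on their centre line; the grasp point (between the pads) lies 19 mm behind it; z points along the fingers, y is the line along which they close (so a half turn about z gives the same grasp; the last joint's range is limited). The gripper opens to 85 mm and grips with 20 to 120 N. Pads are 22 mm wide; open, the fingers measure 114 mm over their backs; the gripper's body (76 mm by 85 mm) begins 54 mm behind the grasp point. The pads swing forward as they close: fully open they stand 13 mm farther back than shut.
Start: joints at [0.034, 0.689, -0.195, 1.565, 0.157, 0.902, -0.215], TCP at [0.625, 0, 0.194] pointing down, gripper open.
Joint ranges: [-3.01, 3.01], [-0.46, 2.08], [-1.47, 1.51], [0.13, 2.56], [-1, 4.14], [0.04, 2.09], [-2.66, 2.66]. Speed limits (rad/s): [2.57, 2.57, 3.14, 3.14, 3.14, 3.14, 3.14].

INTERFACE

Orientations are given as a unit quaternion [w, x, y, z].
In Python, from workcell import ctrl, cams, workorder gives the robot as it stands.
- The arm moves only by the tool play_rows, never from a script. Its argument "series" is text: rows parted by semicolons, each of 7 numbers parted by spaces: the gripper's target within -1 to 1 (shut at 1, half-way at 0, fully open at -1), then the shift along the tool's x, y, z normalised to -1 to 1, where 1 is 300 mm, then the turn, a rotation vector about the tool's x, y, z normalised to -1 to 1, where 1 is pi rad. In form: fingers tx ty tz ax ay az; .... A call has 1 to 5 rows; each row shifts and turns the commanded pose from where the row before left it, along the tool's axes as they then stand; what a row does not reach is not made up. A row lasts 1/10 s, in which the tool goes at most 50 mm and 8.59 degrees, less where a joint would pass 70% of its speed; a pose out of reach is approached as far as the arm can. A call with a number of a shift or a turn outside -1 to 1 is refused whole. A call with a gripper value outside its range is refused whole. The fingers move at their own pace and stop on an object; "newtons" is the grip in N (left out, the last holds). Time passes only in rows, so rows that do not move let the fingers close. It gives the time, the measured TCP pose, the force, the opening and the grip force at its end, in the units of the state.
- ctrl.read_state(): the state, without advancing time (a new reading comes with each control period).
- cams.grab_frame(name): name is "scene" or "side" or "wrist"; returns (picture, depth): 480x640x3 uint8, red, green, blue; 480x640 float32, m along the optical axis (not along the pixel's ray), 0 where there is no reading.
- cams.camera_model(name): a dict with "intrinsics" (3x3 intrinsics, pixels), "origin" and "rotation" of the camera in the world; the wrist camera has in their place "T_tool_cam" (4x4, takes a point from camera to tool coordinates, whose origin is the TCP and whose axes are the flange's). Camera axes: x right, y up, looking along -z (the intrinsics and any distortion apply to the point x, -y, -z); pixel columns grow to the right and rows downward; lengths in m; the calibration is good to about 2 mm. A picture is of the moment at which its call begins: read the wrist's pose just before it. camera_model takes no time and is no camera call.
- workorder.sign_off(): hands the job in; it is judged then, once.
The state is a dict: "clock": time; "q": joint angles; "qvel": joint speeds; "joint_efforts": joint torques, N m; "position": TCP position; "tool_rot": TCP orientation; "ft_force": force on the tool from outside, world axes, zero at the start; "wrist_torque": the same for the moment, N m; "width": finger opening in m; "grip_force": force on a finger pad.
Only numpy, scipy, OpenCV 4.12 (cv2) and the standard library are available. Lean on these libraries where they do the work, as an engineer would, in place of code of your own. Each camera call takes 0.05 s, during which the arm holds its last target. There are 200 camera calls.

## Working session

There is one attempt and no reset: what is moved stays moved. The work goes in short steps, Python scripts to look and compute and a tool call to move; the robot and the scene stay as the last step left them, time stands still between calls to the robot, and variables do not carry over. Pictures are saved under pics/ and viewed, at most 10 in all, crops included, and the job is handed in when it is done.

Besides the shell and the picture viewer there is one more tool, called after "Request:" by a JSON object that holds its "name" and its "arguments", one argument or row to a line. play_rows: Moves the arm, as the interface text tells. Scaled input: -1 to 1 covers 300 mm each way for a shift and pi rad each way for a turn. Its arguments: {"type":"object","properties":{"series":{"type":"string"},"newtons":{"type":"number"}},"required":["series"]}

```bash
ls; mkdir -p pics; python3 - <<'E'
from workcell import ctrl,cams
import cv2,numpy as np
print(ctrl.read_state())
for n in("scene","side"):
    p,d=cams.grab_frame(n); cv2.imwrite(f"pics/{n}0.png",p[:,:,::-1]); np.savez(f"pics/{n}0.npz",p=p,d=d)
    print(cams.camera_model(n))
print(cams.camera_model("wrist"))
E
```

```text
pics
{'clock': 0.0, 'q': array([ 0.03378962,  0.68999382, -0.19448151,  1.5663446 ,  0.15735195,
        0.90247705, -0.21509268]), 'qvel': array([-3.28902802e-04, -2.43138836e-04, -1.69169423e-05, -2.82515942e-05,
        1.74767907e-04,  2.12621849e-03, -5.42693413e-04]), 'joint_efforts': array([ 1.13546095e-03, -5.39627159e+01, -1.26661520e+00, -1.58547074e+01,
        9.07521317e-03,  9.41080711e-03,  5.53111545e-05]), 'position': array([ 6.24292761e-01, -8.13775356e-05,  1.93176995e-01]), 'tool_rot': array([-5.75996731e-04,  7.07067829e-01,  7.07145140e-01, -7.09992803e-04]), 'ft_force': array([ 0.24025491, -0.36561221, -0.14010527]), 'wrist_torque': array([-0.01826514, -0.03302981, -0.02000748]), 'grip_force': 0.0, 'width': 0.08571470030177179}
{'intrinsics': array([[609.60128532,   0.        , 312.5204029 ],
       [  0.        , 609.60128532, 238.30337086],
       [  0.        ,   0.        ,   1.        ]]), 'origin': array([ 1.16111098, -0.05422492,  1.0652184 ]), 'rotation': array([0.73590946, 0.20942106, 0.18272514, 0.61740717])}
{'intrinsics': array([[487.63500792,   0.        , 317.31630946],
       [  0.        , 487.63500792, 244.03736219],
       [  0.        ,   0.        ,   1.        ]]), 'origin': array([ 0.47083982, -0.78746463,  0.69784606]), 'rotation': array([ 0.88283104,  0.46506803, -0.01991428, -0.06264583])}
{'intrinsics': array([[352.4711309 ,   0.        , 317.22954421],
       [  0.        , 352.4711309 , 233.91641572],
       [  0.        ,   0.        ,   1.        ]]), 'T_tool_cam': array([[ 6.83350263e-04,  9.59584299e-01,  2.81420514e-01,
         7.14628712e-02],
       [ 9.99999219e-01, -3.61117725e-04, -1.19688087e-03,
         5.75166778e-04],
       [-1.04688215e-03,  2.81421112e-01, -9.59583796e-01,
        -1.79657749e-01],
       [ 0.00000000e+00,  0.00000000e+00,  0.00000000e+00,
         1.00000000e+00]])}
```

View pics/scene0.png

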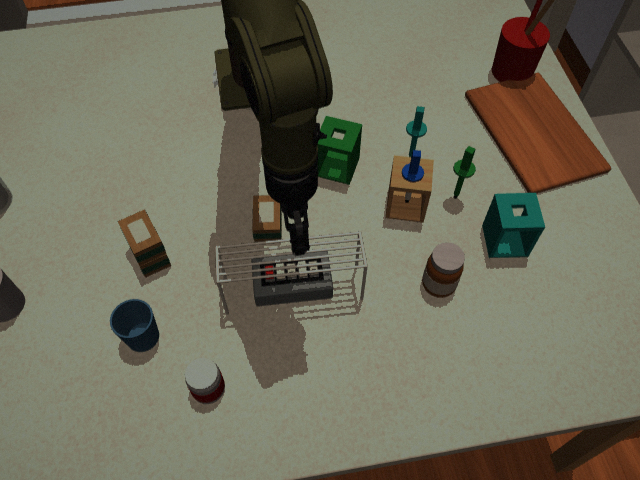

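View pics/side0.png

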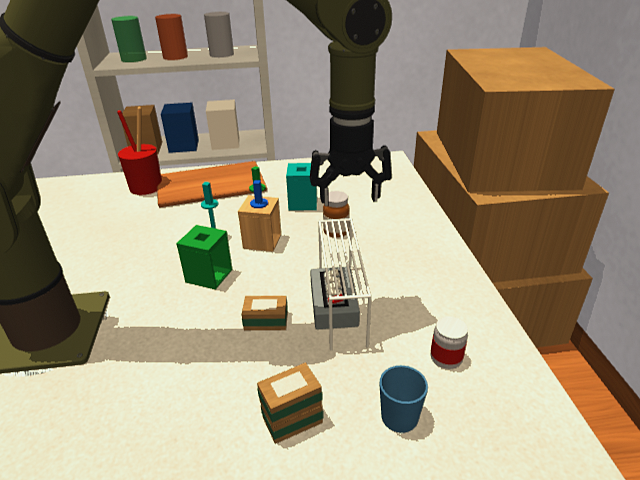

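The scene image shows the loose carton at about (267,215), the column at (145,240), the blue stylus in the wooden stand at (413,170), and the bank with the red rocker at (268,272), at the −y end of the row. The jar is at (443,270), the crock at (135,325) and the tin at (205,380). The side view shows the same layout.

```bash
cat > h.py <<'E'
import numpy as np,cv2
from scipy.spatial.transform import Rotation as R
from workcell import ctrl,cams
def Q(q): return R.from_quat(np.r_[q[1:],q[0]])
def pose():
    s=ctrl.read_state(); return np.array(s["position"]),Q(s["tool_rot"])
def T(n,st=None):
    m=cams.camera_model(n)
    if n!="wrist": return m["intrinsics"],Q(m["rotation"]).as_matrix(),np.array(m["origin"])
    p,r=st; t=m["T_tool_cam"]; return m["intrinsics"],r.as_matrix()@t[:3,:3],r.as_matrix()@t[:3,3]+p
def cloud(n,d,st=None):
    K,Rm,o=T(n,st); v,u=np.mgrid[:480,:640]
    P=np.stack([(u-K[0,2])/K[0,0]*d,-(v-K[1,2])/K[1,1]*d,-d],-1)@Rm.T+o
    P[d==0]=np.nan; return P
def proj(n,X,st=None):
    K,Rm,o=T(n,st); c=(np.atleast_2d(X)-o)@Rm
    return np.c_[K[0,2]+K[0,0]*c[:,0]/-c[:,2],K[1,2]-K[1,1]*c[:,1]/-c[:,2]]
def rect(P):
    (c,(a,b),an)=cv2.minAreaRect((P[:,:2]*1000).astype(np.float32))
    if a<b: a,b,an=b,a,an+90
    return f"c {c[0]:.1f} {c[1]:.1f} size {a:.1f} {b:.1f} longyaw {(an+90)%180-90:.1f} z {np.median(P[:,2])*1000:.1f} n {len(P)}"
E
python3 - <<'E'
from h import *
for n in("scene","side"):
    f=np.load(f"pics/{n}0.npz"); p=f["p"].astype(int);d=f["d"]; P=cloud(n,d)
    boxes=dict(scene=dict(col=(115,205,175,280),loose=(245,190,285,245),stand=(385,150,437,225),bank=(245,245,340,310),jar=(420,240,468,300),crock=(105,295,163,355),tin=(180,355,230,410)),
      side=dict(col=(250,355,330,445),loose=(238,290,292,332),stand=(235,190,285,255),bank=(305,260,365,330),jar=(320,190,352,218),crock=(375,360,432,435),tin=(428,315,470,370)))[n]
    bands=dict(col=(.08,.1),loose=(.038,.054),stand=(.104,.1135),bank=(.04,.049),jar=(.1,.112),crock=(.075,.09),tin=(.074,.086))
    for k,(a,b,c,e) in boxes.items():
        q=P[b:e,a:c].reshape(-1,3); lo,hi=bands[k]; q=q[(q[:,2]>lo)&(q[:,2]<hi)]
        print(n,k,rect(q) if len(q)>5 else len(q))
    r=(p[...,0]>1.8*p[...,1])&(p[...,0]>1.8*p[...,2])&(p[...,0]>60)&(P[...,2]>.035)&(P[...,2]<.075)&(P[...,0]>.5)&(abs(P[...,1])<.2)
    print("red",rect(P[r]) if r.sum()>4 else r.sum())
    b=(p[...,2]>1.6*p[...,0])&(p[...,2]>1.6*p[...,1])&(p[...,2]>60)
    for lo,hi in((.111,.12),(.125,.17),(.165,.176)):
        m=b&(P[...,2]>lo)&(P[...,2]<hi); print("blue",lo,rect(P[m]) if m.sum()>4 else m.sum())
    m=(P[...,2]>.122)&(P[...,2]<.136)&(P[...,0]>.5)&(abs(P[...,1])<.25)&(p.min(-1)>110); print("shelf",rect(P[m]))
E
```

```text
scene col c 479.1 -282.6 size 91.0 55.7 longyaw 20.6 z 91.9 n 1207
scene loose c 446.4 -37.0 size 91.0 56.6 longyaw -8.5 z 46.1 n 947
scene stand c 449.3 259.1 size 85.3 80.1 longyaw -18.8 z 109.9 n 965
scene bank c 595.0 -8.2 size 150.6 86.3 longyaw 86.0 z 45.3 n 1966
scene jar c 644.3 276.2 size 59.7 58.7 longyaw -9.2 z 105.2 n 751
scene crock c 656.0 -301.6 size 74.9 74.5 longyaw 35.4 z 83.3 n 468
scene tin c 776.8 -188.7 size 54.7 54.2 longyaw -34.1 z 80.0 n 822
red c 689.3 -101.7 size 257.7 23.3 longyaw -26.6 z 54.2 n 43
blue 0.111 c 451.7 258.5 size 42.2 40.1 longyaw -37.1 z 116.5 n 172
blue 0.125 c 449.5 262.4 size 10.4 6.6 longyaw 8.6 z 169.7 n 5
blue 0.165 c 450.0 259.9 size 16.1 13.7 longyaw -15.8 z 172.1 n 50
shelf c 607.7 -8.4 size 264.9 77.2 longyaw 86.9 z 132.4 n 789
side col c 477.7 -283.7 size 86.6 60.2 longyaw 20.1 z 89.8 n 1820
side loose c 444.8 -39.4 size 85.8 60.9 longyaw -8.1 z 43.5 n 866
side stand c 448.1 257.8 size 84.4 82.6 longyaw 71.2 z 107.3 n 495
side bank c 590.5 -9.7 size 153.4 89.2 longyaw 86.7 z 42.7 n 1238
side jar c 647.6 274.4 size 59.5 45.2 longyaw 81.4 z 102.2 n 179
side crock c 654.7 -302.8 size 75.1 74.8 longyaw -60.9 z 81.4 n 547
side tin c 775.6 -189.4 size 55.3 54.1 longyaw 72.0 z 77.6 n 554
red c 663.4 -119.4 size 233.5 29.9 longyaw -44.0 z 48.7 n 75
blue 0.111 c 443.2 301.0 size 129.8 40.8 longyaw -81.7 z 113.4 n 105
blue 0.125 c 448.3 255.3 size 17.0 15.5 longyaw -24.4 z 149.8 n 122
blue 0.165 c 448.1 255.6 size 17.5 13.8 longyaw -28.2 z 168.7 n 26
shelf c 607.6 -10.0 size 269.0 75.9 longyaw 86.6 z 129.6 n 1230
```

Request:
{"name": "play_rows", "arguments": {
  "series": "-1 -0.03 -0.148 0 0 0 0; -1 -0.03 -0.148 0 0 0 0; -1 -0.03 -0.148 0 0 0 0; -1 -0.03 -0.148 0 0 0 0; -1 0 0 0 0 0 0.045",
  "newtons": 40
}}

```text
clock: 0.6
position: [0.4369, -0.0382, 0.1929]
tool_rot: [-0.004, 0.757, 0.654, -0.006]
ft_force: [1.0, 0.2, 0.3]
width: 0.0853
grip_force: 0.0
```

Request:
{"name": "play_rows", "arguments": {
  "series": "-1 0 0 0 0 0 0.045; -1 0 0 0 0 0 0.045; -1 0 0 0 0 0 0.045; -1 0 0 0 0 0 0.045; -1 0 0 0 0 0 0.045"
}}

```text
clock: 1.1
position: [0.4472, -0.0359, 0.1938]
tool_rot: [-0.0, 0.936, 0.351, -0.0]
ft_force: [-0.2, -0.2, 0.4]
width: 0.0851
grip_force: 0.0
```

Request:
{"name": "play_rows", "arguments": {
  "series": "-1 0 0 0 0 0 0.045; -1 0 0 0 0 0 0.045; -1 0 0 0 0 0 0.045; -1 0 0 0 0 0 0.045; -1 0 0 0 0 0 0.045"
}}

```text
clock: 1.6
position: [0.4472, -0.0359, 0.1938]
tool_rot: [-0.0, 1.0, 0.005, -0.0]
ft_force: [0.2, -0.6, -0.6]
width: 0.0852
grip_force: 0.0
```

Request:
{"name": "play_rows", "arguments": {
  "series": "-1 0 0 0 0 0 0.045; -1 0 0 0 0 0 0; -1 0 0 0 0 0 0"
}}

```text
clock: 1.9
position: [0.4472, -0.0358, 0.1939]
tool_rot: [0.0, 0.998, -0.061, -0.0]
ft_force: [-0.3, 0.1, 0.2]
width: 0.0852
grip_force: 0.0
```

```bash
cat >> h.py <<'E'
def wrist(name):
    st=pose(); p,d=cams.grab_frame("wrist"); cv2.imwrite(f"pics/{name}.png",p[:,:,::-1]); return p.astype(int),cloud("wrist",d,st),st
def go(X,yaw=None):  # shift in tool axes (units), and turn about tool z (units)
    p,r=pose(); M=r.as_matrix(); print("pos",(p*1000).round(1),"xyaw",np.degrees(np.arctan2(M[1,0],M[0,0])).round(2),"zax",M[:,2].round(3))
    print("shift units",(M.T@(np.array(X)/1000-p)/.3).round(4))
    if yaw is not None:
        x=M[:,0]; a=np.degrees(np.arctan2(x[1],x[0])); print("az units",round((-(yaw-a)+180)%360-180,2)/180)
E
python3 - <<'E'
from h import *
p,P,st=wrist("w1")
m=(P[...,2]>.04)&(P[...,2]<.054)&(abs(P[...,0]-.446)<.07)&(abs(P[...,1]+.038)<.06)
print(rect(P[m])); go([446,-38,12],-8.3)
E
```

```text
c 446.0 -38.3 size 86.0 55.2 longyaw -8.1 z 45.7 n 5147
pos [447.3 -35.9 193.9] xyaw -7.02 zax [-0.  0. -1.]
shift units [-0.0032  0.0075  0.6064]
az units 0.0071111111111111115
```

Request:
{"name": "play_rows", "arguments": {
  "series": "-1 -0.003 0.0075 0.1 0 0 0.007; -1 0 0 0.14 0 0 0; -1 0 0 0.14 0 0 0; -1 0 0 0.14 0 0 0; -1 0 0 0.086 0 0 0"
}}

```text
clock: 2.45
position: [0.4455, -0.0378, 0.0098]
tool_rot: [-0.001, 0.997, -0.073, -0.001]
ft_force: [-0.3, 0.3, 1.2]
width: 0.0851
grip_force: 0.0
```

Request:
{"name": "play_rows", "arguments": {
  "series": "-1 0 0 0 0 0 0; 1 0 0 0 0 0 0; 1 0 0 0 0 0 0; 1 0 0 0 0 0 0; 1 0 0 0 0 0 0",
  "newtons": 40
}}

```text
clock: 2.95
position: [0.4471, -0.0381, 0.0133]
tool_rot: [0.0, 0.997, -0.074, 0.001]
ft_force: [-0.1, -0.7, -0.3]
width: 0.0283
grip_force: 0.0
```

Request:
{"name": "play_rows", "arguments": {
  "series": "1 0 0 0 0 0 0; 1 0 0 0 0 0 0; 1 0 0 0 0 0 0"
}}

```text
clock: 3.25
position: [0.4463, -0.0381, 0.0123]
tool_rot: [-0.0, 0.997, -0.074, 0.0]
ft_force: [-0.1, 0.1, -1.0]
width: -0.0
grip_force: 0.0
```

```bash
python3 - <<'E'
from h import *
p,P,st=wrist("w2"); print(ctrl.read_state()["width"])
f,d=cams.grab_frame("side"); cv2.imwrite("pics/s2.png",np.hstack([f[150:470,150:550,::-1],cv2.resize(p.astype(np.uint8),(400,320))[:,:,::-1]]))
E
```

```text
9.536428254814116e-05
```

View pics/s2.png

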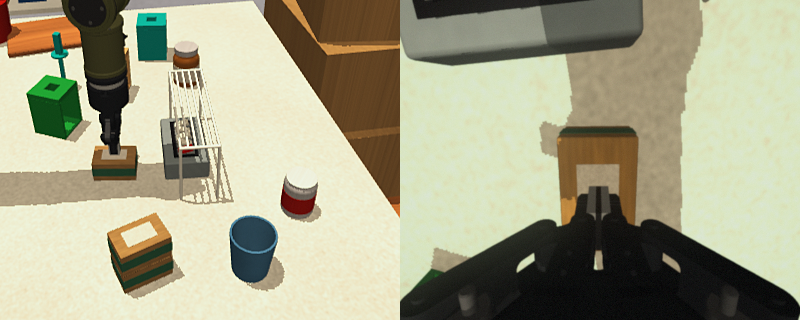

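The fingers are shut just above or at the carton's top face, centred on it, although the reported TCP is z=12 mm. I'll measure where the fingertips really are.

```bash
python3 - <<'E'
from h import *
p,P,st=wrist("w3"); print(st[0],ctrl.read_state()["ft_force"])
m=(P[...,2]<.07)&(abs(P[...,0]-.446)<.07)&(abs(P[...,1]+.038)<.06)&(P[...,2]>.03)
print("wrist top z pct",np.nanpercentile(P[m][:,2],[5,25,50,75,95]), rect(P[m&(P[...,2]>.04)&(P[...,2]<.054)]))
for n in("side","scene"):
    f,d=cams.grab_frame(n); C=cloud(n,d); f=f.astype(int)
    g=(f.max(-1)<60)&(abs(C[...,0]-.446)<.05)&(abs(C[...,1]+.038)<.08)&(C[...,2]>.055)&(C[...,2]<.2)
    q=C[g]; print(n,"dark z pct",np.percentile(q[:,2],[0,1,5,25]).round(4), "low pts mean",q[q[:,2]<np.percentile(q[:,2],5)].mean(0))
    t=(abs(C[...,0]-.446)<.07)&(abs(C[...,1]+.038)<.06)&(C[...,2]>.038)&(C[...,2]<.054); print(rect(C[t]))
E
```

```text
[ 0.44624714 -0.03810485  0.01222807] [0.39219512 0.47701991 0.34067757]
wrist top z pct [0.04216471 0.04523988 0.04572793 0.04623923 0.06060418] c 446.0 -37.9 size 85.5 56.4 longyaw -8.2 z 45.7 n 12726
side dark z pct [0.0575 0.0604 0.0728 0.1334] low pts mean [ 0.44486945 -0.05017737  0.0652221 ]
c 445.0 -38.5 size 85.8 60.1 longyaw -7.9 z 43.4 n 773
scene dark z pct [0.0551 0.0598 0.0764 0.1103] low pts mean [ 0.45602739 -0.03846308  0.06641447]
c 449.0 -37.6 size 86.6 56.5 longyaw -8.2 z 46.0 n 644
```

```bash
python3 - <<'E'
from h import *
p,P,st=wrist("w4")
print("proj TCP",proj("wrist",st[0],st),"proj at z=48",proj("wrist",st[0]+[0,0,.036],st))
for r in range(270,480,15): print(r,[tuple((P[r,c]*1000).round(0)) for c in (312,318,324)],p[r,318])
f,d=cams.grab_frame("side"); x,y=proj("side",[.446,-.038,.05])[0].astype(int); print(x,y)
cv2.imwrite("pics/s4.png",np.hstack([cv2.resize(f[y-75:y+50,x-60:x+60,::-1],(576,600),interpolation=0)[:, :400],cv2.resize(p[240:440,250:383].astype(np.uint8)[:,:,::-1],(399,600),interpolation=0)]))
E
```

```text
proj TCP [[317.2260189  268.37040188]] proj at z=48 [[317.21369627 298.40721656]]
270 [(np.float64(459.0), np.float64(-38.0), np.float64(46.0)), (np.float64(459.0), np.float64(-40.0), np.float64(47.0)), (np.float64(458.0), np.float64(-43.0), np.float64(46.0))] [158 143 112]
285 [(np.float64(458.0), np.float64(-38.0), np.float64(59.0)), (np.float64(458.0), np.float64(-40.0), np.float64(61.0)), (np.float64(458.0), np.float64(-43.0), np.float64(60.0))] [33 27 20]
300 [(np.float64(459.0), np.float64(-38.0), np.float64(74.0)), (np.float64(458.0), np.float64(-40.0), np.float64(74.0)), (np.float64(458.0), np.float64(-42.0), np.float64(73.0))] [26 26 19]
315 [(np.float64(458.0), np.float64(-38.0), np.float64(84.0)), (np.float64(458.0), np.float64(-40.0), np.float64(84.0)), (np.float64(457.0), np.float64(-42.0), np.float64(84.0))] [29 22 19]
330 [(np.float64(455.0), np.float64(-38.0), np.float64(88.0)), (np.float64(454.0), np.float64(-39.0), np.float64(87.0)), (np.float64(459.0), np.float64(-42.0), np.float64(96.0))] [31 24 22]
345 [(np.float64(453.0), np.float64(-38.0), np.float64(94.0)), (n
[... 970 characters left out ...]
.0), np.float64(-40.0), np.float64(129.0)), (np.float64(458.0), np.float64(-41.0), np.float64(130.0))] [16 15 14]
435 [(np.float64(458.0), np.float64(-39.0), np.float64(133.0)), (np.float64(458.0), np.float64(-40.0), np.float64(134.0)), (np.float64(459.0), np.float64(-41.0), np.float64(134.0))] [18 20 20]
450 [(np.float64(458.0), np.float64(-39.0), np.float64(137.0)), (np.float64(458.0), np.float64(-40.0), np.float64(137.0)), (np.float64(457.0), np.float64(-41.0), np.float64(137.0))] [19 22 22]
465 [(np.float64(457.0), np.float64(-39.0), np.float64(139.0)), (np.float64(458.0), np.float64(-40.0), np.float64(141.0)), (np.float64(458.0), np.float64(-41.0), np.float64(140.0))] [18 15 20]
264 302
```

View pics/s4.png

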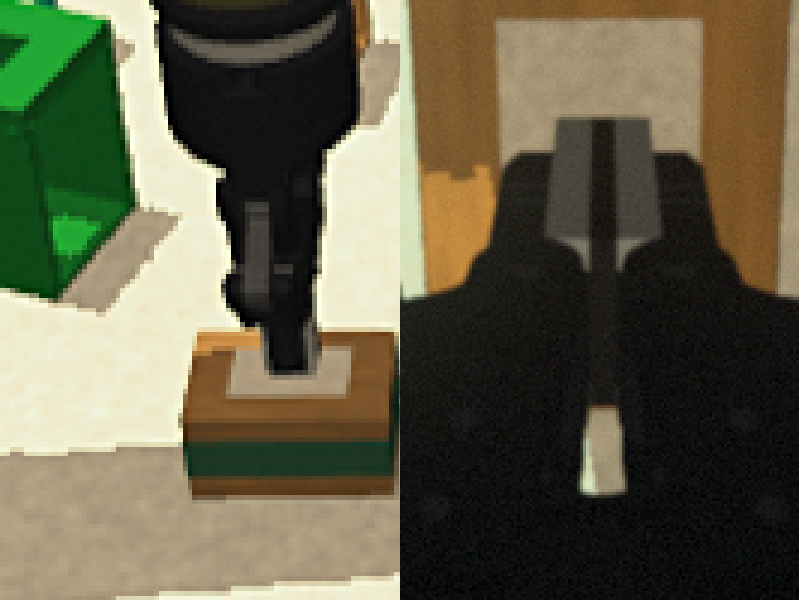

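The closed fingertips end at, or go into, the carton's label, and the carton has not moved. I'll lift off and compare the visible fingertip with the reported TCP.

Request:
{"name": "play_rows", "arguments": {
  "series": "1 0 0 -0.1 0 0 0; 1 0 0 -0.1 0 0 0; 1 0 0 -0.1 0 0 0; 1 0 0 0 0 0 0; 1 0 0 0 0 0 0"
}}

```text
clock: 4.1
position: [0.4466, -0.0379, 0.1025]
tool_rot: [-0.0, 0.997, -0.074, 0.001]
ft_force: [0.3, -0.1, 0.0]
width: -0.0002
grip_force: 0.0
```

```bash
python3 - <<'E'
from h import *
p,P,st=wrist("w5"); print(st[0])
print("proj TCP",proj("wrist",st[0],st))
for r in range(255,330,8): print(r,(P[r,318]*1000).round(0),p[r,318])
f,d=cams.grab_frame("side");C=cloud("side",d); g=(f.max(-1)<60)&(abs(C[...,0]-.446)<.05)&(abs(C[...,1]+.038)<.08)&(C[...,2]>.055)&(C[...,2]<.25)
print("side fingertip z",np.percentile(C[g][:,2],[0,1,5]))
m=(P[...,2]>.04)&(P[...,2]<.054)&(abs(P[...,0]-.446)<.07)&(abs(P[...,1]+.038)<.06);print(rect(P[m]))
cv2.imwrite("pics/s5.png",np.hstack([f[180:380,180:380,::-1],p[240:440,217:417,::-1]]))
E
```

```text
[ 0.44657027 -0.03794117  0.10249961]
proj TCP [[317.22538448 268.37028906]]
255 [435. -37.  47.] [163 148 117]
263 [428. -36.  46.] [160 143 111]
271 [422. -35.  47.] [163 147 116]
279 [458. -40. 145.] [66 51 30]
287 [459. -40. 153.] [29 29 20]
295 [458. -40. 159.] [29 29 23]
303 [459. -40. 167.] [35 30 25]
311 [458. -40. 172.] [22 25 16]
319 [458. -40. 177.] [21 20 15]
327 [455. -39. 176.] [30 31 27]
side fingertip z [0.14274193 0.14641129 0.15311048]
c 446.0 -37.8 size 85.7 56.1 longyaw -8.1 z 45.7 n 8669[ WARN:0@2.984] global loadsave.cpp:1063 imwrite_ Unsupported depth image for selected encoder is fallbacked to CV_8U.
```

View pics/s5.png

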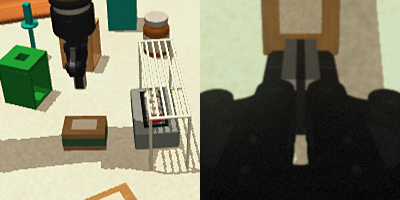

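With the fingers shut, both the side and wrist cameras put the fingertips at z≈143 mm while the state reports a TCP of 102.5 mm. The fingers therefore end about 41 mm short of the reported TCP. I'll check the start frames for the same offset, and whether it lies purely along the tool axis.

```bash
python3 - <<'E'
from h import *
for n in("side","scene"):
    f=np.load(f"pics/{n}0.npz");p=f["p"];C=cloud(n,f["d"])
    g=(p.max(-1)<70)&(abs(C[...,0]-.624)<.08)&(abs(C[...,1])<.04)&(C[...,2]>.16)&(C[...,2]<.33)
    z=C[g]; print(n,"start tips z",np.percentile(z[:,2],[0,1,3]).round(4))
    for s in(-1,1):
        q=z[(s*(z[:,0]-.624)>.035)]
        if len(q): print(s,q[q[:,2]<q[:,2].min()+.008].mean(0).round(4),len(q))
for k in range(2):
    p,P,st=wrist(f"w6{k}")
    dk=(p.max(-1)<110)&(P[...,2]>.135)&(P[...,2]<.16)
    q=P[dk]; L=(q-st[0])@st[1].as_matrix()*1000; print("tool-frame finger pts min/max",np.percentile(L,[1,50,99],axis=0).round(1))
E
```

```text
side start tips z [0.2436 0.2501 0.2553]
-1 [ 0.5758 -0.0073  0.2497] 454
1 [ 0.6682 -0.0034  0.2477] 405
scene start tips z [0.2427 0.2477 0.2537]
1 [ 0.6746 -0.0011  0.2473] 383
tool-frame finger pts min/max [[  7.3 -13.  -58.4]
 [ 11.4   0.3 -51.3]
 [ 12.4  13.2 -41.3]]
tool-frame finger pts min/max [[  7.3 -13.  -58.6]
 [ 11.5  -0.1 -51.4]
 [ 12.4  13.2 -41.3]]
```

The offset is constant: the real fingertips are about 40.5 mm short of the reported TCP along tool z, with no sideways error. I'll correct for it from here. The carton still stands at (446,-38,-8.1°), so I'll descend to a commanded z of −32, which puts the real tips at about +9.

Request:
{"name": "play_rows", "arguments": {
  "series": "-1 0 0 0 0 0 0; -1 0 0 0 0 0 0; -1 0 0 0 0 0 0; -1 0 0 0 0 0 0; -1 0 0 0 0 0 0"
}}

```text
clock: 4.8
position: [0.4462, -0.0381, 0.1022]
tool_rot: [-0.0, 0.997, -0.074, -0.0]
ft_force: [-0.0, 0.2, 0.1]
width: 0.0722
grip_force: 0.0
```

Request:
{"name": "play_rows", "arguments": {
  "series": "-1 0 0 0 0 0 0; -1 0 0 0.12 0 0 0; -1 0 0 0.12 0 0 0; -1 0 0 0.12 0 0 0; -1 0 0 0.088 0 0 0"
}}

```text
clock: 5.3
position: [0.4441, -0.0369, -0.0169]
tool_rot: [-0.002, 0.998, -0.069, -0.007]
ft_force: [0.5, 0.7, -0.4]
width: 0.0856
grip_force: 0.0
```

Request:
{"name": "play_rows", "arguments": {
  "series": "-1 0 0 0 0 0 0; 1 0 0 0 0 0 0; 1 0 0 0 0 0 0; 1 0 0 0 0 0 0; 1 0 0 0 0 0 0",
  "newtons": 40
}}

```text
clock: 5.8
position: [0.4482, -0.0379, -0.0129]
tool_rot: [-0.0, 0.998, -0.069, -0.002]
ft_force: [-0.2, 0.8, 6.4]
width: 0.0552
grip_force: 43.2
```

Request:
{"name": "play_rows", "arguments": {
  "series": "1 0 0 0 0 0 0; 1 0 0 0 0 0 0"
}}

```text
clock: 6.0
position: [0.4482, -0.0379, -0.0129]
tool_rot: [-0.0, 0.998, -0.069, -0.002]
ft_force: [0.1, 0.1, 6.9]
width: 0.0551
grip_force: 43.2
```

```bash
python3 - <<'E'
from h import *
s=ctrl.read_state();print(s["q"].round(3),s["ft_force"],s["wrist_torque"])
p,P,st=wrist("w7")
m=(P[...,2]>.038)&(P[...,2]<.054)&(abs(P[...,0]-.446)<.07)&(abs(P[...,1]+.038)<.06);print(rect(P[m]))
for n in("side",):
    f,d=cams.grab_frame(n);C=cloud(n,d)
    g=(f.max(-1)<60)&(abs(C[...,0]-.446)<.03)&(abs(C[...,1]+.075)<.02)&(C[...,2]<.1)&(C[...,2]>.003)
    print("near finger low z",np.percentile(C[g][:,2],[1,5,20]).round(4),g.sum())
E
```

```text
[-0.037  0.889  0.032  2.22  -0.64   0.044 -1.085] [0.12514775 0.05410688 6.87579163] [-0.03200877  0.09725716  0.05964178]
c 450.5 -38.5 size 82.8 78.8 longyaw 84.5 z 45.8 n 27506
near finger low z [0.0123 0.0136 0.018 ] 315
```

The carton is gripped (width 55, 43 N). The descent stopped because joint 6 is at its limit, leaving about 14 mm of pad overlap. I'll lift and check that it holds.

Request:
{"name": "play_rows", "arguments": {
  "series": "1 0 0 -0.04 0 0 0; 1 0 0 -0.08 0 0 0; 1 0 0 -0.12 0 0 0; 1 0 0 -0.12 0 0 0; 1 0 0 -0.12 0 0 0",
  "newtons": 50
}}

```text
clock: 6.6
position: [0.4478, -0.038, 0.1318]
tool_rot: [-0.0, 0.998, -0.069, -0.003]
ft_force: [1.1, 0.9, -1.2]
width: 0.0547
grip_force: 55.3
```

Request:
{"name": "play_rows", "arguments": {
  "series": "1 0 0 0 0 0 0; 1 0 0 0 0 0 0"
}}

```text
clock: 6.8
position: [0.4486, -0.0377, 0.1307]
tool_rot: [-0.0, 0.998, -0.069, -0.002]
ft_force: [0.0, -0.6, -1.7]
width: 0.055
grip_force: 55.5
```

```bash
python3 - <<'E'
from h import *
s=ctrl.read_state();print(s["q"].round(3),s["ft_force"],s["wrist_torque"],s["width"])
p,P,st=wrist("w8"); L=(P-st[0])@st[1].as_matrix()
z0=.046+st[0][2]+.013;print("expected top",z0)
m=(P[...,2]>z0-.012)&(P[...,2]<z0+.006)&(abs(L[...,0])<.06)&(abs(L[...,1])<.04)&(p[...,0]>70)&(p[...,0]>p[...,2]+15)
print(rect(P[m]));q=L[m]*1000;print(np.percentile(q,[.5,50,99.5],axis=0).round(1))
A=np.c_[q[:,:2],np.ones(len(q))];print("top plane in tool: slopes",np.linalg.lstsq(A,q[:,2],rcond=None)[0].round(3))
go([478.4,-283,200],20.3)
E
```

```text
[-0.261  0.621  0.388  2.156 -0.523  0.459 -1.17 ] [ 0.01044103 -0.61282942 -1.68861128] [-0.01215834  0.00095672  0.02125375] 0.05502498689226169
expected top 0.18972448709491502
c 449.9 -37.9 size 79.8 78.6 longyaw 82.1 z 189.2 n 26156
[[-35.1 -27.8 -60.1]
 [  8.7  -0.1 -58.5]
 [ 40.2  27.7 -48.8]]
top plane in tool: slopes [ 1.1000e-02 -1.0000e-03 -5.8395e+01]
pos [447.9 -37.7 129.9] xyaw -7.86 zax [-0.006  0.001 -1.   ]
shift units [ 0.2113  0.796  -0.2355]
az units -0.15644444444444444
```

Request:
{"name": "play_rows", "arguments": {
  "series": "1 0.02 0.072 0 0 0 0; 1 0.04 0.144 0 0 0 0; 1 0.04 0.144 0 0 0 0; 1 0.04 0.144 0 0 0 0; 1 0.04 0.144 0 0 0 0"
}}

```text
clock: 7.35
position: [0.474, -0.2392, 0.1279]
tool_rot: [-0.001, 0.998, -0.069, -0.004]
ft_force: [0.8, 0.2, -2.0]
width: 0.0551
grip_force: 55.4
```

Request:
{"name": "play_rows", "arguments": {
  "series": "1 0.04 0.144 0 0 0 0; 1 0 0 0 0 0 -0.0392; 1 0 0 0 0 0 -0.0392; 1 0 0 0 0 0 -0.0392; 1 0 0 0 0 0 -0.0391"
}}

```text
clock: 7.85
position: [0.4798, -0.2818, 0.1275]
tool_rot: [-0.003, 0.984, 0.178, -0.004]
ft_force: [0.1, -0.6, -1.5]
width: 0.0551
grip_force: 55.4
```

Request:
{"name": "play_rows", "arguments": {
  "series": "1 0 0 0 0 0 0; 1 0 0 0 0 0 0"
}}

```text
clock: 8.05
position: [0.4802, -0.2821, 0.1284]
tool_rot: [-0.002, 0.985, 0.175, -0.003]
ft_force: [-0.6, 0.1, -1.0]
width: 0.0549
grip_force: 55.4
```

```bash
python3 - <<'E'
from h import *
p,P,st=wrist("w9"); L=(P-st[0])@st[1].as_matrix()
m=(P[...,2]>.084)&(P[...,2]<.1)&(abs(P[...,0]-.478)<.08)&(abs(P[...,1]+.283)<.08)
print("column visible in tool frame",np.percentile(L[m]*1000,[.5,50,99.5],axis=0).round(1), m.sum(), np.median(P[m][:,2]))
f,d=cams.grab_frame("side");C=cloud("side",d)
for k,n in(("side","side"),):
    m=(C[...,2]>.083)&(C[...,2]<.096)&(abs(C[...,0]-.478)<.06)&(abs(C[...,1]+.283)<.06);print(rect(C[m]) if m.sum()>9 else 0)
    zc=st[0][2]+.059;m=(C[...,2]>zc-.009)&(C[...,2]<zc+.004)&(abs(C[...,0]-.478)<.06)&(abs(C[...,1]+.283)<.06)&(f.max(-1)>80);print("held",rect(C[m]))
cv2.imwrite("pics/a9.png",np.hstack([f[200:460,180:440,::-1],cv2.resize(p.astype(np.uint8),(347,260))[:,:,::-1]]))
go([480.8,-282.3,79],20.3)
E
```

```text
column visible in tool frame [[ 30.6 -26.8  34.9]
 [ 36.5   0.8  36.7]
 [ 41.3  28.2  43.9]] 1689 0.0914627753850488
c 477.9 -284.3 size 86.8 57.6 longyaw 19.3 z 89.8 n 1412
held c 477.3 -283.9 size 86.3 71.1 longyaw 19.9 z 185.2 n 1099
pos [ 480.6 -282.2  128.8] xyaw 20.18 zax [-0.006  0.002 -1.   ]
shift units [0.0014 0.0011 0.1661]
az units -0.0006666666666666666
```

View pics/a9.png

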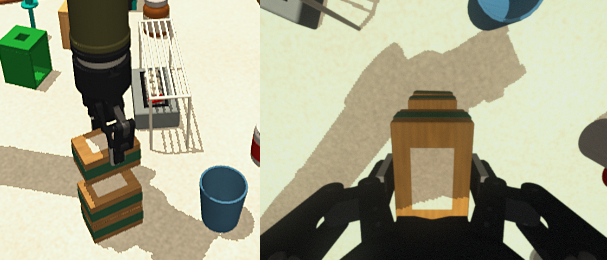

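The held carton lines up with the column to about 1 mm. I'll trim that and lower it, slowly at the end.

Request:
{"name": "play_rows", "arguments": {
  "series": "1 0.002 0.002 0.04 0 0 0; 1 0 0 0.06 0 0 0; 1 0 0 0.04 0 0 0; 1 0 0 0.016 0 0 0; 1 0 0 0 0 0 0"
}}

```text
clock: 8.65
position: [0.481, -0.2825, 0.0818]
tool_rot: [-0.002, 0.984, 0.176, -0.003]
ft_force: [1.0, 0.3, -0.8]
width: 0.0547
grip_force: 55.4
```

Request:
{"name": "play_rows", "arguments": {
  "series": "1 0 0 0.003 0 0 0; 1 0 0 0 0 0 0"
}}

```text
clock: 8.85
position: [0.482, -0.283, 0.0823]
tool_rot: [-0.001, 0.984, 0.176, -0.002]
ft_force: [0.0, -0.9, -1.2]
width: 0.055
grip_force: 55.4
```

Request:
{"name": "play_rows", "arguments": {
  "series": "1 0 0 0.003 0 0 0; 1 0 0 0 0 0 0"
}}

```text
clock: 9.05
position: [0.4818, -0.2828, 0.0812]
tool_rot: [-0.001, 0.984, 0.176, -0.002]
ft_force: [0.3, -0.8, -0.9]
width: 0.055
grip_force: 55.4
```

Request:
{"name": "play_rows", "arguments": {
  "series": "1 0 0 0.004 0 0 0; 1 0 0 0 0 0 0"
}}

```text
clock: 9.25
position: [0.4815, -0.2827, 0.0797]
tool_rot: [-0.001, 0.984, 0.176, -0.002]
ft_force: [0.5, -0.8, -1.5]
width: 0.0549
grip_force: 55.4
```

Request:
{"name": "play_rows", "arguments": {
  "series": "1 0 0 0.003 0 0 0; 1 0 0 0 0 0 0"
}}

```text
clock: 9.45
position: [0.4817, -0.2829, 0.0793]
tool_rot: [-0.001, 0.984, 0.176, -0.002]
ft_force: [-1.5, -0.3, 3.4]
width: 0.0549
grip_force: 55.9
```

Request:
{"name": "play_rows", "arguments": {
  "series": "1 0 0 0.002 0 0 0; 1 0 0 0 0 0 0"
}}

```text
clock: 9.65
position: [0.4817, -0.2829, 0.0793]
tool_rot: [-0.001, 0.984, 0.176, -0.002]
ft_force: [-2.5, 1.4, 9.6]
width: 0.0548
grip_force: 56.6
```

Contact is made. I'll ease off, release and lift.

Request:
{"name": "play_rows", "arguments": {
  "series": "1 0 0 -0.002 0 0 0; 0.2 0 0 0 0 0 0; -1 0 0 0 0 0 0; -1 0 0 0 0 0 0; -1 0 0 0 0 0 0",
  "newtons": 20
}}

```text
clock: 10.15
position: [0.4815, -0.2828, 0.0786]
tool_rot: [-0.001, 0.984, 0.176, -0.003]
ft_force: [-0.5, -0.7, -0.5]
width: 0.0851
grip_force: 0.0
```

Request:
{"name": "play_rows", "arguments": {
  "series": "-1 0 0 -0.03 0 0 0; -1 0 0 -0.1 0 0 0; -1 0 0 -0.15 0 0 0; -1 0 0 -0.15 0 0 0; -1 0 0 0 0 0 0"
}}

```text
clock: 10.65
position: [0.4859, -0.2858, 0.2143]
tool_rot: [0.003, 0.984, 0.176, 0.003]
ft_force: [-0.1, -1.0, -0.6]
width: 0.0855
grip_force: 0.0
```

```bash
python3 - <<'E'
from h import *
print(ctrl.read_state()["q"].round(2),ctrl.read_state()["width"])
p,P,st=wrist("w10")
b=lambda C,lo,hi:(C[...,2]>lo)&(C[...,2]<hi)&(abs(C[...,0]-.478)<.075)&(abs(C[...,1]+.283)<.075)
print("wrist top",rect(P[b(P,.13,.146)]))
for n in("side","scene"):
    f,d=cams.grab_frame(n);C=cloud(n,d);print(n,rect(C[b(C,.126,.146)]),"| all",rect(C[b(C,.02,.146)]))
go([450,258,240],71.2+180)
E
```

```text
[ 0.28  0.59  0.29  1.75 -0.22  0.82 -0.55] 0.08545360843334539
wrist top c 479.8 -284.3 size 85.6 56.2 longyaw 20.1 z 137.7 n 7969
side c 478.4 -284.5 size 86.2 58.4 longyaw 20.2 z 135.8 n 1901 | all c 478.3 -284.6 size 88.5 59.8 longyaw 19.5 z 112.5 n 4628
scene c 479.8 -283.7 size 90.7 56.0 longyaw 20.2 z 137.8 n 1275 | all c 480.1 -282.9 size 91.8 57.3 longyaw 20.4 z 135.2 n 2246
pos [ 481.9 -282.5  207.9] xyaw 20.31 zax [-0.005  0.002 -1.   ]
shift units [ 0.5252 -1.727  -0.1035]
az units 0.7172777777777779
```

The carton sits squarely: top at 137.7 mm, centre (479,−284), yaw 20.1°. Next is the stylus stand.

Request:
{"name": "play_rows", "arguments": {
  "series": "-1 0.02 -0.0657 0 0 0 0; -1 0.04 -0.1315 0 0 0 0; -1 0.04 -0.1315 0 0 0 0; -1 0.04 -0.1315 0 0 0 0; -1 0.04 -0.1315 0 0 0 0"
}}

```text
clock: 11.3
position: [0.4697, -0.0959, 0.2067]
tool_rot: [-0.002, 0.984, 0.176, -0.004]
ft_force: [1.4, 0.5, 0.2]
width: 0.0854
grip_force: 0.0
```

Request:
{"name": "play_rows", "arguments": {
  "series": "-1 0.04 -0.1315 0 0 0 0; -1 0.04 -0.1315 0 0 0 0; -1 0.04 -0.1315 0 0 0 0; -1 0.04 -0.1315 0 0 0 0; -1 0.04 -0.1315 0 0 0 0"
}}

```text
clock: 11.8
position: [0.4575, 0.1095, 0.2071]
tool_rot: [-0.001, 0.984, 0.176, -0.004]
ft_force: [1.6, 0.4, -0.5]
width: 0.0858
grip_force: 0.0
```

Request:
{"name": "play_rows", "arguments": {
  "series": "-1 0.04 -0.1315 0 0 0 0; -1 0.04 -0.1315 0 0 0 0; -1 0.04 -0.1315 0 0 0 0; -1 0.025 -0.0823 0 0 0 0; -1 0 0 0 0 0 -0.0404"
}}

```text
clock: 12.3
position: [0.4479, 0.2625, 0.2066]
tool_rot: [-0.002, 0.97, 0.243, -0.004]
ft_force: [-0.4, -0.2, -0.6]
width: 0.0855
grip_force: 0.0
```

Request:
{"name": "play_rows", "arguments": {
  "series": "0 0 0 0 0 0 -0.0404; 0 0 0 0 0 0 -0.0404; 0 0 0 0 0 0 -0.0404; 0 0 0 0 0 0 -0.0404; 0 0 0 0 0 0 -0.0404"
}}

```text
clock: 12.8
position: [0.449, 0.2567, 0.207]
tool_rot: [-0.002, 0.847, 0.532, -0.004]
ft_force: [0.3, -0.6, -0.4]
width: 0.0428
grip_force: 0.0
```

Request:
{"name": "play_rows", "arguments": {
  "series": "0 0 0 0 0 0 -0.0404; 0 0 0 0 0 0 0; 0 0 0 0 0 0 0"
}}

```text
clock: 13.1
position: [0.4495, 0.2568, 0.2077]
tool_rot: [-0.002, 0.814, 0.581, -0.003]
ft_force: [-0.2, 0.2, -0.1]
width: 0.0428
grip_force: 0.0
```

```bash
python3 - <<'E'
from h import *
print(ctrl.read_state()["q"].round(2),ctrl.read_state()["width"])
p,P,st=wrist("w11")
bl=(p[...,2]>1.5*p[...,0])&(p[...,2]>1.4*p[...,1])&(p[...,2]>50)&(abs(P[...,0]-.45)<.06)&(abs(P[...,1]-.258)<.06)
for lo,hi in((.111,.121),(.125,.166),(.166,.178)):
    m=bl&(P[...,2]>lo)&(P[...,2]<hi);print("blue",lo,rect(P[m]) if m.sum()>4 else m.sum())
s=(P[...,2]>.104)&(P[...,2]<.1135)&(abs(P[...,0]-.45)<.07)&(abs(P[...,1]-.258)<.07)&~bl;print("stand",rect(P[s]))
L=P[(P[...,2]>.1)&(P[...,2]<.2)&(np.hypot(P[...,0]-.45,P[...,1]-.258)>.065)&(np.hypot(P[...,0]-.45,P[...,1]-.258)<.16)&(p.max(-1)>45)]
print("neighbours",rect(L) if len(L)>4 else len(L))
go([449.5,258,84.5],71.2)
cv2.imwrite("pics/w11v.png",p[:,:,::-1].astype(np.uint8))
E
```

```text
[-0.66  0.53  0.09  1.87 -0.07  0.75 -0.86] 0.042849864857690066
blue 0.111 c 450.7 261.4 size 42.2 39.1 longyaw -18.6 z 115.7 n 1423
blue 0.125 c 452.1 266.4 size 16.0 2.3 longyaw -15.9 z 147.1 n 228
blue 0.166 c 450.1 260.2 size 16.2 15.3 longyaw -18.7 z 171.4 n 557
stand c 448.8 259.2 size 80.3 80.2 longyaw -18.9 z 109.6 n 6997
neighbours c 362.2 278.0 size 279.2 125.7 longyaw 66.0 z 109.1 n 5455
pos [449.7 257.  207.9] xyaw 71.05 zax [-0.007  0.    -1.   ]
shift units [0.0038 0.0009 0.4113]
az units -0.0008333333333333333
```

View pics/w11v.png

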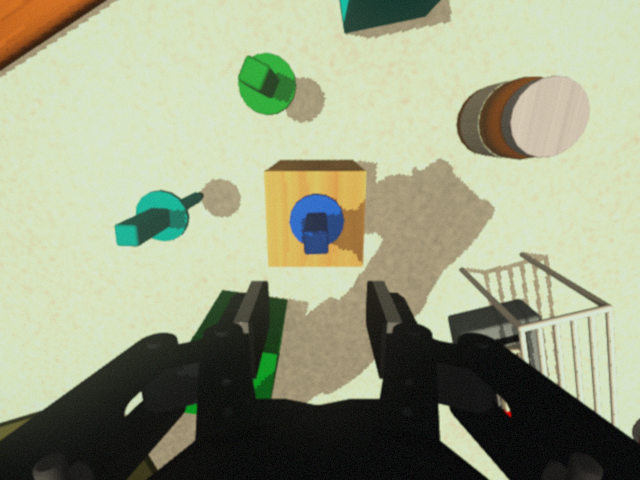

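The wrist view shows the blue handle top at (316,235) in the wooden stand. The teal and green look-alikes are well clear of the half-open fingers. I'll descend and grip hard.

Request:
{"name": "play_rows", "arguments": {
  "series": "0 0.0105 -0.002 0.06 0 0 0; 0 0 0 0.1 0 0 0; 0 0 0 0.1 0 0 0; 0 0 0 0.1 0 0 0; 0 0 0 0.051 0 0 0"
}}

```text
clock: 13.65
position: [0.4486, 0.2599, 0.0829]
tool_rot: [-0.002, 0.814, 0.581, -0.004]
ft_force: [-0.1, 0.5, 0.1]
width: 0.043
grip_force: 0.0
```

Request:
{"name": "play_rows", "arguments": {
  "series": "0 0 0 0 0 0 0; 1 0 0 0 0 0 0; 1 0 0 0 0 0 0; 1 0 0 0 0 0 0; 1 0 0 0 0 0 0",
  "newtons": 110
}}

```text
clock: 14.15
position: [0.4508, 0.2611, 0.0864]
tool_rot: [-0.002, 0.813, 0.582, -0.001]
ft_force: [-0.6, 0.2, 4.3]
width: 0.0144
grip_force: 107.2
```

Request:
{"name": "play_rows", "arguments": {
  "series": "1 0 0 0 0 0 0; 1 0 0 -0.02 0 0 0; 1 0 0 -0.05 0 0 0; 1 0 0 -0.1 0 0 0; 1 0 0 -0.1 0 0 0"
}}

```text
clock: 14.65
position: [0.4499, 0.2601, 0.1672]
tool_rot: [-0.002, 0.813, 0.582, -0.003]
ft_force: [0.3, 0.5, -0.1]
width: 0.0149
grip_force: 107.1
```

Request:
{"name": "play_rows", "arguments": {
  "series": "1 0 0 -0.12 0 0 0; 1 0 0 -0.1 0 0 0; 1 0 0 0 0 0 0; 1 0 0 0 0 0 0"
}}

```text
clock: 15.05
position: [0.4508, 0.2604, 0.2329]
tool_rot: [-0.002, 0.813, 0.582, -0.001]
ft_force: [0.0, -0.9, -1.0]
width: 0.0146
grip_force: 107.1
```

```bash
python3 - <<'E'
from h import *
s=ctrl.read_state();print(s["q"].round(2),s["ft_force"],s["wrist_torque"])
M=s_=pose();R0=M[1].as_matrix()
for n in("wrist","side","scene"):
    st=pose();f,d=cams.grab_frame(n);C=cloud(n,d,st);f=f.astype(int);L=(C-st[0])@R0*1000
    b=(f[...,2]>1.4*f[...,0])&(f[...,2]>1.3*f[...,1])&(f[...,2]>45)&(np.linalg.norm(L[...,:2],axis=-1)<40)&(abs(L[...,2])<120)
    q=L[b];print(n,len(q),np.percentile(q,[2,50,98],axis=0).round(1).tolist() if len(q)>5 else "")
    sh=(np.linalg.norm(L[...,:2],axis=-1)<22)&(L[...,2]>0)&(L[...,2]<85)&~b
    q=L[sh]
    for lo in range(0,85,12):
        w=q[(q[:,2]>lo)&(q[:,2]<lo+12)]
        if len(w)>3: print("  ",lo,len(w),np.median(w,axis=0).round(1))
E
```

```text
[-0.67  0.5   0.1   1.84 -0.07  0.81 -0.87] [ 0.04104558 -0.92055508 -0.95961379] [-0.03360332  0.0352628  -0.07328162]
wrist 7000 [[-7.5, -15.9, -86.0], [6.0, 0.6, -63.7], [18.4, 17.6, -28.2]]
   24 90 [ 3.6  1.3 30.3]
   36 91 [ 3.5  0.7 41.6]
   48 73 [ 3.5  0.7 53.2]
   60 13 [ 2.1  0.7 68.1]
side 269 [[-24.1, -17.1, -83.1], [-9.6, 1.3, -37.2], [9.5, 19.1, -23.7]]
   0 25 [-6.6  2.1  6.5]
   12 25 [-6.4  2.7 17.4]
   24 22 [-6.9  1.6 29.7]
   36 25 [-6.   2.3 41.1]
   48 23 [-6.2  2.3 54.1]
   60 17 [-4.1  2.1 66.2]
scene 196 [[-21.3, -15.3, -32.7], [-6.5, 8.3, -29.7], [19.0, 21.1, -26.5]]
   0 28 [-2.   5.2  7.8]
   12 29 [-1.9  5.3 17.4]
   24 27 [-2.3  5.2 28.7]
   36 27 [-2.5  5.  41.7]
   48 24 [-1.6  4.7 52.3]
   60 15 [-2.3  3.5 65.1]
```

```bash
python3 - <<'E'
from h import *
for n in("scene","side"):
    f,d=cams.grab_frame(n);C=cloud(n,d);f=f.astype(int)
    box=(abs(C[...,0]-.593)<.075)&(abs(C[...,1]+.009)<.1)
    dz=-.0003 if n=="scene" else .0025
    m=box&(C[...,2]+dz>.041)&(C[...,2]+dz<.048);print(n,"bank",rect(C[m]))
    r=box&(f[...,0]>1.7*f[...,1])&(f[...,0]>1.7*f[...,2])&(f[...,0]>60)&(C[...,2]>.044)&(C[...,2]<.07);print("red",rect(C[r]))
    w=box&(C[...,2]>.046)&(C[...,2]<.066)&(f.min(-1)>120);print("white",rect(C[w]))
    sh=(C[...,2]>.124)&(C[...,2]<.137)&(abs(C[...,0]-.61)<.1)&(abs(C[...,1]+.009)<.16);q=C[sh]
    print("shelf",rect(q))
    x,y=proj(n,[.595,-.02,.06])[0].astype(int)
    v=cv2.resize(f[y-60:y+60,x-65:x+65,::-1].astype(np.uint8),(390,360),interpolation=2)
    out=v if n=="scene" else np.hstack([out,v])
cv2.imwrite("pics/bank.png",out)
E
```

```text
scene bank c 595.9 -8.0 size 149.7 87.5 longyaw 86.4 z 45.3 n 1817
red c 585.6 -49.1 size 25.1 13.5 longyaw -0.8 z 55.8 n 39
white c 0.0 0.0 size 0.0 0.0 longyaw 0.0 z nan n 0
shelf c 608.8 -8.8 size 266.1 78.2 longyaw 86.9 z 132.0 n 2637
side bank c 590.6 -10.0 size 150.2 89.9 longyaw 86.7 z 42.5 n 1259
red c 589.1 -46.8 size 30.1 25.3 longyaw -8.4 z 50.0 n 40
white c 590.6 -4.3 size 93.6 29.1 longyaw 86.4 z 52.5 n 88
shelf c 607.7 -9.9 size 267.9 75.9 longyaw 86.6 z 129.3 n 1371
  return _methods._mean(a, axis=axis, dtype=dtype,
  ret = ret.dtype.type(ret / rcount)
```

View pics/bank.png

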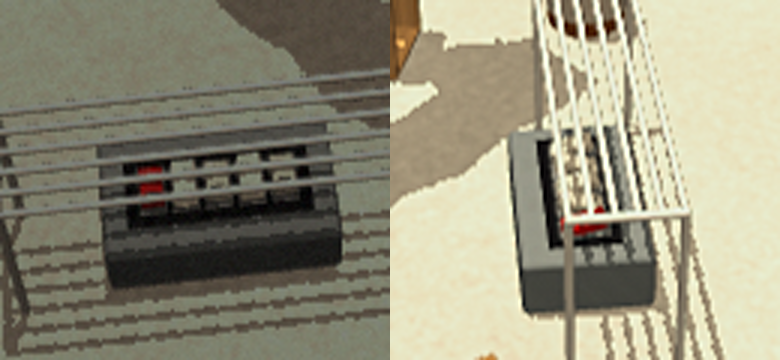

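Red is the rocker at the −y end of the row, at bank y=−42: left in the scene view at (150,190), nearest in the side view at (585,220). The bank centre is about (593.7,−8.8) with yaw −3.4°. I'll turn and lean the stylus here, in the open.

Request:
{"name": "play_rows", "arguments": {
  "series": "1 0 0 0 0 0 -0.0428; 1 0 0 0 0 0 -0.0428; 1 0 0 0 -0.0444 0 0; 1 0 0 0 -0.0444 0 0; 1 0 0 0 -0.0444 0 0"
}}

```text
clock: 15.8
position: [0.4515, 0.2583, 0.2309]
tool_rot: [0.139, 0.716, 0.672, 0.128]
ft_force: [0.3, -0.8, -2.3]
width: 0.0147
grip_force: 107.4
```

Request:
{"name": "play_rows", "arguments": {
  "series": "1 0 0 0 -0.0444 0 0; 1 0 0 0 -0.0444 0 0; 1 0 0 0 0 0 0; 1 0 0 0 0 0 0"
}}

```text
clock: 16.2
position: [0.463, 0.2537, 0.2312]
tool_rot: [0.194, 0.707, 0.66, 0.166]
ft_force: [-0.3, -0.6, -1.1]
width: 0.0144
grip_force: 107.4
```

```bash
cat >> h.py <<'E'
BY=np.radians(-3.4); BM=np.array([[np.cos(BY),-np.sin(BY),0],[np.sin(BY),np.cos(BY),0],[0,0,1]]); BO=np.array([.5937,-.0088,0]); TIP=np.array([-.0015,.0007,.071])
def tipgo(b): # to bring tip to bank point b (mm): units in tool frame
    p,r=pose(); M=r.as_matrix(); t=M@TIP+p; tb=(BM.T@(t-BO)*1000).round(1); g=BM@(np.array(b)/1000)+BO
    print("tip bank",tb,"zax bank",(BM.T@M[:,2]).round(3),"xax",(BM.T@M[:,0]).round(3),"-> units",(M.T@(g-t)/.3).round(4))
E
python3 - <<'E'
from h import *
print(ctrl.read_state()["q"].round(2)); 
for b in ([-75,-42,170],[-75,-42,78],[12,-42,78]): tipgo(b)
E
```

```text
[-1.31  0.5   0.64  2.26  0.66  0.16 -1.48]
tip bank [-110.5  250.9  169.8] zax bank [ 0.493 -0.026 -0.87 ] xax [ 0.015  1.    -0.021] -> units [-0.9742  0.1059  0.0834]
tip bank [-110.5  250.9  169.8] zax bank [ 0.493 -0.026 -0.87 ] xax [ 0.015  1.    -0.021] -> units [-0.9677 -0.0452  0.3501]
tip bank [-110.5  250.9  169.8] zax bank [ 0.493 -0.026 -0.87 ] xax [ 0.015  1.    -0.021] -> units [-0.9633  0.2072  0.493 ]
```

The lean stopped at 29.5°. The wrist is nearly straight (q6≈0.16) and q5 is swinging, so the rows were probably cut by the joint-speed limit. I'll continue in smaller turns.

Request:
{"name": "play_rows", "arguments": {
  "series": "1 0 0 0 -0.02 0 0; 1 0 0 0 -0.02 0 0; 1 0 0 0 -0.02 0 0; 1 0 0 0 -0.02 0 0; 1 0 0 0 -0.02 0 0"
}}

```text
clock: 16.7
position: [0.4551, 0.2322, 0.2241]
tool_rot: [0.26, 0.698, 0.64, 0.188]
ft_force: [-0.2, -1.7, -2.2]
width: 0.0147
grip_force: 107.4
```

```bash
python3 - <<'E'
from h import *
print(ctrl.read_state()["q"].round(2)); 
for b in ([-75,-42,170],): tipgo(b)
E
```

```text
[-1.3   0.53  0.48  2.38  1.64  0.34 -2.59]
tip bank [-109.4  224.8  168.3] zax bank [ 0.602 -0.086 -0.794] xax [ 0.05   0.996 -0.07 ] -> units [-0.8805  0.0926  0.1413]
```

q5 is flipping past 90°, but q7 is near its −2.66 limit. Turning the tool half a turn about its own axis gives the same pinch and lean and brings q7 back to mid-range.

Request:
{"name": "play_rows", "arguments": {
  "series": "1 0 0 0 0 0 -0.045; 1 0 0 0 0 0 -0.045; 1 0 0 0 0 0 -0.045; 1 0 0 0 0 0 -0.045; 1 0 0 0 0 0 -0.045"
}}

```text
clock: 17.2
position: [0.4545, 0.2322, 0.2235]
tool_rot: [0.308, 0.431, 0.844, 0.085]
ft_force: [0.1, -0.1, -1.1]
width: 0.0146
grip_force: 107.4
```

Request:
{"name": "play_rows", "arguments": {
  "series": "1 0 0 0 0 0 -0.045; 1 0 0 0 0 0 -0.045; 1 0 0 0 0 0 -0.045; 1 0 0 0 0 0 -0.045; 1 0 0 0 0 0 -0.045"
}}

```text
clock: 17.7
position: [0.4546, 0.2324, 0.2234]
tool_rot: [0.318, 0.112, 0.941, -0.027]
ft_force: [-0.3, -0.4, -0.1]
width: 0.0146
grip_force: 107.4
```

Request:
{"name": "play_rows", "arguments": {
  "series": "1 0 0 0 0 0 -0.045; 1 0 0 0 0 0 -0.045; 1 0 0 0 0 0 -0.045; 1 0 0 0 0 0 -0.045; 1 0 0 0 0 0 -0.045"
}}

```text
clock: 18.2
position: [0.4547, 0.2325, 0.2234]
tool_rot: [0.29, -0.221, 0.921, -0.135]
ft_force: [0.7, -0.5, -0.4]
width: 0.015
grip_force: 107.4
```

Request:
{"name": "play_rows", "arguments": {
  "series": "1 0 0 0 0 0 -0.045; 1 0 0 0 0 0 -0.045; 1 0 0 0 0 0 -0.045; 1 0 0 0 0 0 -0.045; 1 0 0 0 0 0 -0.045"
}}

```text
clock: 18.7
position: [0.4548, 0.2326, 0.2234]
tool_rot: [0.225, -0.526, 0.788, -0.227]
ft_force: [0.1, -0.5, -1.3]
width: 0.0147
grip_force: 107.4
```

Request:
{"name": "play_rows", "arguments": {
  "series": "1 0 0 0 0 0 -0.045; 1 0 0 0 0 0 -0.045; 1 0 0 0 0 0 0"
}}

```text
clock: 19.0
position: [0.4546, 0.2326, 0.2234]
tool_rot: [0.191, -0.63, 0.707, -0.256]
ft_force: [0.3, -0.6, -1.3]
width: 0.0146
grip_force: 107.4
```

```bash
python3 - <<'E'
from h import *
print(ctrl.read_state()["q"].round(2)); 
for b in ([-75,-42,170],): tipgo(b)
# desired orientation: x=-bank y, z=(s,0,-c)
t=np.radians(40);z=np.array([np.sin(t),0,-np.cos(t)]);x=np.array([0,-1,0]);G=BM@np.c_[x,np.cross(z,x),z]
print("rotvec units",((pose()[1].inv()*R.from_matrix(G)).as_rotvec()/np.pi).round(4))
E
```

```text
[-1.53  0.66  0.92  2.39  2.66  0.07 -0.45]
tip bank [-111.   228.2  166.4] zax bank [ 0.6   -0.085 -0.796] xax [-0.073 -0.996  0.052] -> units [ 0.8888 -0.127   0.1393]
rotvec units [ 0.0163 -0.0274 -0.0078]
```

Request:
{"name": "play_rows", "arguments": {
  "series": "1 0.06 -0.008 0.009 0.008 -0.014 -0.004; 1 0.08 -0.011 0.012 0.008 -0.014 -0.004; 1 0.1 -0.014 0.016 0 0 0; 1 0.1 -0.014 0.016 0 0 0; 1 0.1 -0.014 0.016 0 0 0"
}}

```text
clock: 19.5
position: [0.4742, 0.1793, 0.208]
tool_rot: [0.238, -0.649, 0.684, -0.234]
ft_force: [-0.0, -0.4, -0.9]
width: 0.0147
grip_force: 108.9
```

Request:
{"name": "play_rows", "arguments": {
  "series": "1 0.1 -0.014 0.016 0 0 0; 1 0.1 -0.014 0.016 0 0 0; 1 0.1 -0.014 0.016 0 0 0; 1 0.1 -0.014 0.016 0 0 0; 1 0 0 0 0 0 0"
}}

```text
clock: 20.0
position: [0.4855, 0.1497, 0.1822]
tool_rot: [0.225, -0.661, 0.678, -0.231]
ft_force: [-0.2, 0.1, -1.1]
width: 0.015
grip_force: 108.9
```

```bash
cat >> h.py <<'E'
def lean(deg):
    t=np.radians(deg);z=np.array([np.sin(t),0,-np.cos(t)]);x=np.array([0,-1,0]);G=BM@np.c_[x,np.cross(z,x),z]
    print("rotvec units",((pose()[1].inv()*R.from_matrix(G)).as_rotvec()/np.pi).round(4))
E
python3 - <<'E'
from h import *
print(ctrl.read_state()["q"].round(2)); lean(40)
for b in ([-75,-42,170],[-75,-42,78]): tipgo(b)
E
```

```text
[-0.15  0.68 -0.92  2.56  1.9   1.07  0.46]
rotvec units [0.0134 0.0069 0.0085]
tip bank [-74.7 154.8 125.5] zax bank [ 0.61   0.021 -0.792] xax [ 0.034 -0.999 -0.   ] -> units [ 0.6555 -0.0719 -0.1318]
tip bank [-74.7 154.8 125.5] zax bank [ 0.61   0.021 -0.792] xax [ 0.034 -0.999 -0.   ] -> units [0.6556 0.1151 0.1112]
```

Request:
{"name": "play_rows", "arguments": {
  "series": "1 0.03 -0.03 -0.03 0.0067 0.0035 0.004; 1 0.06 -0.03 -0.03 0.0067 0.0035 0.004; 1 0.08 -0.025 -0.02 0 0 0; 1 0.1 -0.025 -0.02 0 0 0; 1 0.1 0 0 0 0 0"
}}

```text
clock: 20.5
position: [0.5018, 0.0571, 0.2252]
tool_rot: [0.225, -0.655, 0.679, -0.242]
ft_force: [-0.4, -0.5, -0.4]
width: 0.015
grip_force: 109.2
```

```bash
python3 - <<'E'
from h import *
print(ctrl.read_state()["q"].round(2)); lean(40)
for b in ([-65,-42,150],[-65,-42,78]): tipgo(b)
E
```

```text
[ 0.39  0.76 -1.47  2.56  1.75  1.26  0.83]
rotvec units [0.0076 0.0011 0.0072]
tip bank [-51.9  62.  169.3] zax bank [ 0.624  0.003 -0.781] xax [ 0.02  -1.     0.012] -> units [0.345  0.0821 0.0218]
tip bank [-51.9  62.  169.3] zax bank [ 0.624  0.003 -0.781] xax [ 0.02  -1.     0.012] -> units [0.3422 0.2319 0.2093]
```

Request:
{"name": "play_rows", "arguments": {
  "series": "1 0.08 0.02 0.005 0.0076 0 0.007; 1 0.08 0 0 0 0 0; 1 0.08 0 0 0 0 0; 1 0.08 0 0 0 0 0; 1 0.02 0 0 0 0 0"
}}

```text
clock: 21.0
position: [0.5079, -0.045, 0.2291]
tool_rot: [0.227, -0.646, 0.687, -0.243]
ft_force: [-0.1, 1.1, -0.7]
width: 0.0148
grip_force: 109.1
```

```bash
python3 - <<'E'
from h import *
print(ctrl.read_state()["q"].round(2)); lean(40)
for b in ([-65,-42,150],[-55,-42,78],[12,-42,78]): tipgo(b)
E
```

```text
[ 0.75  0.74 -1.46  2.56  1.89  1.08  1.03]
rotvec units [ 0.0062 -0.0013 -0.0004]
tip bank [-39.5 -40.  173.4] zax bank [ 0.628 -0.004 -0.778] xax [-0.004 -1.     0.002] -> units [0.0068 0.1151 0.0073]
tip bank [-39.5 -40.  173.4] zax bank [ 0.628 -0.004 -0.778] xax [-0.004 -1.     0.002] -> units [0.0061 0.2398 0.2151]
tip bank [-39.5 -40.  173.4] zax bank [ 0.628 -0.004 -0.778] xax [-0.004 -1.     0.002] -> units [0.0053 0.066  0.3553]
```

Request:
{"name": "play_rows", "arguments": {
  "series": "1 0 0.06 0.02 0.006 -0.001 0; 1 0.001 0.045 0.045 0 0 0; 1 0.001 0.045 0.05 0 0 0; 1 0 0 0 0 0 0"
}}

```text
clock: 21.4
position: [0.5252, -0.0428, 0.1888]
tool_rot: [0.227, -0.649, 0.686, -0.236]
ft_force: [0.2, -0.4, -1.6]
width: 0.0145
grip_force: 109.0
```

```bash
python3 - <<'E'
from h import *
print(ctrl.read_state()["q"].round(2)); lean(40)
for b in ([-55,-42,78],[12,-42,78]): tipgo(b)
E
```

```text
[ 0.71  0.91 -1.47  2.56  1.94  1.22  1.04]
rotvec units [0.0097 0.0027 0.0004]
tip bank [-22.9 -35.9 132.6] zax bank [ 0.619  0.008 -0.785] xax [ 0.006 -1.    -0.006] -> units [0.0205 0.1967 0.0766]
tip bank [-22.9 -35.9 132.6] zax bank [ 0.619  0.008 -0.785] xax [ 0.006 -1.    -0.006] -> units [0.022  0.0213 0.2149]
```

The tip slid along a reach limit (q4 at its maximum) and is now right at the front wire, without touching it. I'll back up and use a smaller lean for the entry, then lean more once underneath.

Request:
{"name": "play_rows", "arguments": {
  "series": "1 0 -0.031 -0.04 0 0 0; 1 0.01 -0.031 -0.04 -0.015 0.001 0; 1 0.01 0 0 -0.023 0.001 0; 1 0 0 0 0 0 0"
}}

```text
clock: 21.8
position: [0.5275, -0.0503, 0.2239]
tool_rot: [0.188, -0.658, 0.701, -0.2]
ft_force: [-0.2, 0.4, -1.3]
width: 0.0145
grip_force: 108.9
```

```bash
python3 - <<'E'
from h import *
print(ctrl.read_state()["q"].round(2)); lean(30)
for b in ([-45,-42,150],[-45,-42,80]): tipgo(b)
E
```

```text
[ 0.81  0.74 -1.43  2.38  1.68  0.94  1.35]
rotvec units [-0.0106 -0.0004 -0.0007]
tip bank [-26.7 -44.  163.2] zax bank [ 0.528 -0.001 -0.849] xax [-0.003 -1.    -0.   ] -> units [-0.0064  0.075   0.0052]
tip bank [-26.7 -44.  163.2] zax bank [ 0.528 -0.001 -0.849] xax [-0.003 -1.    -0.   ] -> units [-0.0064  0.1983  0.2033]
```

Now it is free of limits. I'll go back and down in front of the shelf at a 30° lean.

Request:
{"name": "play_rows", "arguments": {
  "series": "1 -0.003 0.04 0 -0.0106 0 0; 1 -0.003 0.04 0.005 0 0 0; 1 0 0 0 0 0 0"
}}

```text
clock: 22.1
position: [0.5028, -0.047, 0.2062]
tool_rot: [0.175, -0.665, 0.702, -0.186]
ft_force: [-0.2, -0.0, -0.0]
width: 0.0143
grip_force: 108.9
```

```bash
python3 - <<'E'
from h import *
print(ctrl.read_state()["q"].round(2)); lean(30)
for b in ([-47,-42,80],): tipgo(b)
E
```

```text
[ 0.79  0.75 -1.43  2.42  1.68  0.95  1.31]
rotvec units [0.0023 0.0003 0.0014]
tip bank [-54.  -41.9 144.1] zax bank [ 0.494  0.001 -0.87 ] xax [ 0.004 -1.     0.001] -> units [0.     0.085  0.1973]
```

Request:
{"name": "play_rows", "arguments": {
  "series": "1 0 0.028 0.065 0.0023 0 0.001; 1 0 0.028 0.065 0 0 0; 1 0 0.028 0.065 0 0 0; 1 0 0 0 0 0 0"
}}

```text
clock: 22.5
position: [0.511, -0.0469, 0.1417]
tool_rot: [0.178, -0.663, 0.703, -0.187]
ft_force: [-0.2, -0.3, -0.5]
width: 0.0144
grip_force: 108.9
```

```bash
python3 - <<'E'
from h import *
print(ctrl.read_state()["q"].round(2)); lean(36)
for b in ([-47,-42,80],[-20,-42,76],[12,-42,72]): tipgo(b)
E
```

```text
[ 0.69  0.93 -1.35  2.49  1.88  1.09  1.13]
rotvec units [ 0.034   0.0008 -0.0002]
tip bank [-45.5 -41.3  79.8] zax bank [ 0.498  0.003 -0.867] xax [ 0.001 -1.    -0.003] -> units [ 0.0024  0.004  -0.003 ]
tip bank [-45.5 -41.3  79.8] zax bank [ 0.498  0.003 -0.867] xax [ 0.001 -1.    -0.003] -> units [ 0.0026 -0.0674  0.0534]
tip bank [-45.5 -41.3  79.8] zax bank [ 0.498  0.003 -0.867] xax [ 0.001 -1.    -0.003] -> units [ 0.0027 -0.1532  0.1181]
```

Request:
{"name": "play_rows", "arguments": {
  "series": "1 0.001 -0.034 0.026 0 0 0; 1 0.001 -0.034 0.027 0 0 0; 1 0 0 0 0.02 0 0; 1 0 0 0 0.02 0 0; 1 0 0 0 0 0 0"
}}

```text
clock: 23.0
position: [0.5371, -0.0489, 0.1407]
tool_rot: [0.22, -0.65, 0.689, -0.232]
ft_force: [-0.5, -0.1, -0.2]
width: 0.0149
grip_force: 108.9
```

```bash
python3 - <<'E'
from h import *
print(ctrl.read_state()["q"].round(2)); lean(38)
for b in ([12,-42,70],): tipgo(b)
E
```

```text
[ 0.65  1.   -1.33  2.56  2.07  1.26  1.  ]
rotvec units [0.0038 0.0009 0.0001]
tip bank [-11.6 -41.7  83.9] zax bank [ 0.606  0.003 -0.795] xax [ 0.002 -1.    -0.002] -> units [ 0.0014 -0.0346  0.0844]
```

Request:
{"name": "play_rows", "arguments": {
  "series": "1 0.0014 -0.016 0.038 0 0 0; 1 0 -0.016 0.038 0 0 0; 1 0 0 0 0 0 0"
}}

```text
clock: 23.3
position: [0.5608, -0.0523, 0.1282]
tool_rot: [0.22, -0.648, 0.691, -0.233]
ft_force: [-0.6, 0.4, -0.4]
width: 0.0147
grip_force: 109.0
```

```bash
python3 - <<'E'
from h import *
print(ctrl.read_state()["q"].round(2)); lean(38)
tipgo([12,-42,60])
p,P,st=wrist("w20"); t=st[1].as_matrix()@TIP+st[0]
u,v=proj("wrist",t,st)[0].astype(int); print("tip px",u,v)
print("press px",proj("wrist",BM@np.array([[.010,-.042,.058],[0,-.042,.055]]).T.__array__().T[0]+BO if 0 else (BM@np.array([.010,-.042,.058])+BO),st))
f,d=cams.grab_frame("side");x,y=proj("side",t)[0].astype(int);print("side tip px",x,y)
g,d2=cams.grab_frame("scene");x2,y2=proj("scene",t)[0].astype(int)
c=lambda im,x,y,h:cv2.resize(np.ascontiguousarray(im[max(y-h,0):y+h,max(x-h,0):x+h,::-1]).astype(np.uint8),(266,266),interpolation=2)
w=c(p,u,v,80);cv2.imwrite("pics/tip.png",np.vstack([np.hstack([w,c(f,x,y,40),c(g,x2,y2,40)])]))
E
```

```text
[ 0.66  1.04 -1.3   2.49  2.1   1.24  1.05]
rotvec units [ 0.0037 -0.0002 -0.0015]
tip bank [ 12.2 -43.9  71.3] zax bank [ 0.606 -0.001 -0.795] xax [-0.004 -1.    -0.002] -> units [-0.0063  0.0234  0.0295]
tip px 318 233
press px [[331.66595342 232.26192308]]
side tip px 342 290
```

View pics/tip.png

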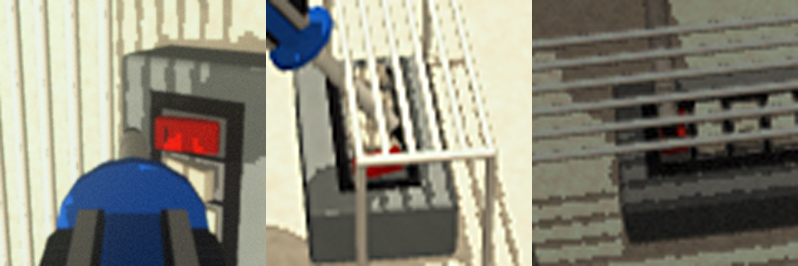

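The wrist crop shows the red rocker at (155–220,115–150) with the shaft end just left of it at (130,140), beyond its far edge. I'll measure red in the wrist camera's own cloud.

```bash
python3 - <<'E'
from h import *
p,P,st=wrist("w21"); B=(P-BO)@BM*1000
r=(p[...,0]>1.8*p[...,1])&(p[...,0]>1.8*p[...,2])&(p[...,0]>60)&(abs(B[...,0])<50)&(abs(B[...,1]+42)<25)&(B[...,2]>40)&(B[...,2]<75)
q=B[r];print(len(q),np.percentile(q,[2,25,50,75,98],axis=0).round(1).tolist())
for lo in range(-18,20,4):
    w=q[(q[:,0]>lo)&(q[:,0]<lo+4)]
    if len(w)>5: print(lo,len(w),np.median(w,axis=0).round(1))
L=(P-st[0])@st[1].as_matrix()*1000
for lo in range(-20,80,10):
    m=(L[...,2]>lo)&(L[...,2]<lo+10)&(np.hypot(L[...,0],L[...,1])<16); w=L[m]
    if len(w)>4: print("shaft",lo,len(w),np.percentile(w,[10,50,90],axis=0)[:,:2].round(1).tolist(),w[:,2].max().round(1))
E
```

```text
809 [[-17.4, -49.3, 45.3], [-10.9, -46.1, 51.6], [-3.9, -42.1, 53.9], [3.6, -38.1, 56.3], [19.3, -30.8, 58.7]]
-18 114 [-16.1 -42.4  50.5]
-14 110 [-12.1 -42.8  51.9]
-10 120 [ -8.  -42.2  53. ]
-6 109 [ -4.1 -41.9  54.4]
-2 111 [  0.  -42.2  55.5]
2 105 [  3.9 -42.5  56.7]
6 100 [  7.8 -42.1  57.8]
10 17 [ 10.5 -41.2  57.8]
18 19 [ 20.  -36.4  45.7]
shaft 0 69 [[9.4, -10.5], [11.1, -8.8], [13.3, -6.7]] 5.7
shaft 20 42 [[2.6, -3.7], [3.7, -0.0], [4.3, 3.1]] 29.6
shaft 30 83 [[1.5, -4.5], [3.3, -0.6], [4.1, 3.8]] 40.0
shaft 40 71 [[0.9, -4.7], [3.4, -0.0], [4.1, 4.0]] 49.8
shaft 50 62 [[1.2, -4.7], [3.4, 0.0], [3.9, 4.7]] 59.9
shaft 60 9 [[0.9, -2.3], [1.8, 0.0], [2.0, 2.4]] 69.8
shaft 70 76 [[-6.0, 10.7], [-0.6, 13.7], [2.8, 15.2]] 80.0
```

In this view the red hinge lies at my bank x≈−3.5, so the press spot is (6.5,−42,57.6), which matches the given 58 mm height. I'll trim the tip to x≈8 and press down in small steps.

Request:
{"name": "play_rows", "arguments": {
  "series": "1 -0.003 0.015 0.008 0 0 0; 1 -0.003 0.015 0.008 0 0 0; 1 0 0 0 0 0 0"
}}

```text
clock: 23.8
position: [0.5544, -0.0489, 0.1186]
tool_rot: [0.22, -0.65, 0.69, -0.232]
ft_force: [-0.2, 0.3, -1.3]
width: 0.0147
grip_force: 109.0
```

Request:
{"name": "play_rows", "arguments": {
  "series": "1 0 0.003 0.004 0 0 0; 1 0 0 0 0 0 0"
}}

```text
clock: 24.0
position: [0.5552, -0.0492, 0.1178]
tool_rot: [0.22, -0.649, 0.69, -0.232]
ft_force: [0.9, 0.4, -1.1]
width: 0.0142
grip_force: 109.0
```

```bash
python3 - <<'E'
from h import *
print(ctrl.read_state()["ft_force"]); tipgo([8,-42,52])
E
```

```text
[ 0.94819554  0.41756178 -1.08614813]
tip bank [  6.5 -41.   61. ] zax bank [ 0.607  0.002 -0.795] xax [-0.    -1.    -0.002] -> units [0.0035 0.0142 0.0268]
```

Request:
{"name": "play_rows", "arguments": {
  "series": "1 0.003 0 0.008 0 0 0; 1 0 0 0 0 0 0"
}}

```text
clock: 24.2
position: [0.5567, -0.05, 0.1162]
tool_rot: [0.221, -0.649, 0.69, -0.232]
ft_force: [-1.5, 1.5, -0.1]
width: 0.0149
grip_force: 109.4
```

Request:
{"name": "play_rows", "arguments": {
  "series": "1 0 0.004 0.0053 0 0 0; 1 0 0 0 0 0 0"
}}

```text
clock: 24.4
position: [0.5573, -0.0501, 0.1147]
tool_rot: [0.221, -0.649, 0.69, -0.233]
ft_force: [-0.2, 0.2, 4.1]
width: 0.0144
grip_force: 109.5
```

Request:
{"name": "play_rows", "arguments": {
  "series": "1 0 0.003 0.004 0 0 0; 1 0 0 0 0 0 0"
}}

```text
clock: 24.6
position: [0.5576, -0.0501, 0.1133]
tool_rot: [0.221, -0.649, 0.69, -0.233]
ft_force: [0.1, -0.4, 4.4]
width: 0.0147
grip_force: 109.4
```

Request:
{"name": "play_rows", "arguments": {
  "series": "1 0 0.003 0.004 0 0 0; 1 0 0 0 0 0 0"
}}

```text
clock: 24.8
position: [0.5578, -0.0501, 0.1117]
tool_rot: [0.221, -0.649, 0.69, -0.233]
ft_force: [2.4, 0.9, 4.1]
width: 0.0149
grip_force: 109.2
```

```bash
python3 - <<'E'
from h import *
print(ctrl.read_state()["ft_force"]); tipgo([8,-42,52])
E
```

```text
[2.4079907  0.89547115 4.05581073]
tip bank [  9.2 -41.8  55. ] zax bank [ 0.609  0.001 -0.793] xax [-0.001 -1.    -0.002] -> units [0.0007 0.0093 0.0053]
```

The rocker is moving at about 5 N. I'll continue to the stop.

Request:
{"name": "play_rows", "arguments": {
  "series": "1 0 0.004 0.0035 0 0 0; 1 0 0 0 0 0 0"
}}

```text
clock: 25.0
position: [0.5575, -0.0501, 0.1102]
tool_rot: [0.221, -0.649, 0.69, -0.233]
ft_force: [4.3, 0.7, 4.9]
width: 0.0148
grip_force: 109.2
```

Request:
{"name": "play_rows", "arguments": {
  "series": "1 0 0.003 0.004 0 0 0; 1 0 0 0 0 0 0"
}}

```text
clock: 25.2
position: [0.5576, -0.0501, 0.1089]
tool_rot: [0.221, -0.649, 0.69, -0.233]
ft_force: [3.4, -0.7, 5.9]
width: 0.0145
grip_force: 109.5
```

Request:
{"name": "play_rows", "arguments": {
  "series": "1 0 0.002 0.0026 0 0 0; 1 0 0 0 0 0 0"
}}

```text
clock: 25.4
position: [0.5577, -0.05, 0.1085]
tool_rot: [0.222, -0.649, 0.689, -0.234]
ft_force: [1.6, -1.4, 8.2]
width: 0.0147
grip_force: 110.1
```

```bash
python3 - <<'E'
from h import *
print(ctrl.read_state()["ft_force"]); tipgo([8,-42,52])
E
```

```text
[ 1.56496222 -1.41683162  8.21787621]
tip bank [  9.3 -41.7  51.8] zax bank [ 0.61   0.002 -0.792] xax [-0.    -1.    -0.002] -> units [ 0.0011  0.0031 -0.0032]
```

Request:
{"name": "play_rows", "arguments": {
  "series": "1 0 0.0015 0.002 0 0 0; 1 0 0 0 0 0 0"
}}

```text
clock: 25.6
position: [0.5578, -0.0499, 0.1082]
tool_rot: [0.222, -0.649, 0.689, -0.234]
ft_force: [0.1, -0.2, 12.7]
width: 0.0145
grip_force: 110.5
```

Request:
{"name": "play_rows", "arguments": {
  "series": "1 0 0.001 0.0013 0 0 0; 1 0 0 0 0 0 0"
}}

```text
clock: 25.8
position: [0.5578, -0.0499, 0.108]
tool_rot: [0.222, -0.649, 0.689, -0.234]
ft_force: [-2.8, -0.9, 15.2]
width: 0.0146
grip_force: 110.8
```

It is firmly on the stop. I'll ease back slightly to about 12 N and hold.

Request:
{"name": "play_rows", "arguments": {
  "series": "1 0 -0.0008 -0.001 0 0 0; 1 0 0 0 0 0 0; 1 0 0 0 0 0 0"
}}

```text
clock: 26.1
position: [0.5578, -0.05, 0.1082]
tool_rot: [0.222, -0.649, 0.689, -0.234]
ft_force: [-0.9, -1.0, 12.0]
width: 0.0146
grip_force: 110.6
```

Request:
{"name": "play_rows", "arguments": {
  "series": "1 0 0 0 0 0 0; 1 0 0 0 0 0 0; 1 0 0 0 0 0 0; 1 0 0 0 0 0 0; 1 0 0 0 0 0 0"
}}

```text
clock: 26.6
position: [0.5578, -0.05, 0.1082]
tool_rot: [0.222, -0.649, 0.689, -0.234]
ft_force: [-0.9, -1.2, 12.1]
width: 0.0146
grip_force: 110.6
```

Request:
{"name": "play_rows", "arguments": {
  "series": "1 0 0 0 0 0 0; 1 0 0 0 0 0 0; 1 0 0 0 0 0 0"
}}

```text
clock: 26.9
position: [0.5578, -0.0499, 0.1082]
tool_rot: [0.222, -0.649, 0.689, -0.234]
ft_force: [-0.4, -1.1, 12.4]
width: 0.0147
grip_force: 110.6
```

Request:
{"name": "play_rows", "arguments": {
  "series": "1 0 -0.01 -0.013 0 0 0; 1 0 -0.02 -0.027 0 0 0; 1 0 -0.01 -0.013 0 0 0; 1 0 0 0 0 0 0"
}}

```text
clock: 27.3
position: [0.5557, -0.0508, 0.1263]
tool_rot: [0.22, -0.649, 0.69, -0.232]
ft_force: [0.3, -0.7, -0.2]
width: 0.0148
grip_force: 109.0
```

```bash
python3 - <<'E'
from h import *
p,P,st=wrist("w22"); B=(P-BO)@BM*1000
r=(p[...,0]>1.8*p[...,1])&(p[...,0]>1.8*p[...,2])&(p[...,0]>60)&(abs(B[...,0])<50)&(abs(B[...,1]+42)<25)&(B[...,2]>40)&(B[...,2]<75)
q=B[r]
for lo in range(-18,14,6):
    w=q[(q[:,0]>lo)&(q[:,0]<lo+6)]
    if len(w)>5: print(lo,len(w),np.median(w,axis=0).round(1))
for k in range(4):
    y=-21+21*k; m=(abs(B[...,1]-y)<5)&(B[...,2]>46)&(B[...,2]<64)&(abs(B[...,0]+3.5)<14); w=B[m]
    if len(w)>20: print("white y",y,len(w),"slope",np.polyfit(w[:,0],w[:,2],1).round(3))
L=(P-st[0])@st[1].as_matrix()*1000
for lo in range(20,80,10):
    m=(L[...,2]>lo)&(L[...,2]<lo+10)&(np.hypot(L[...,0],L[...,1])<9); w=L[m]
    if len(w)>4: print("shaft",lo,len(w),np.percentile(w,[10,50,90],axis=0)[:,:2].round(1).tolist(),w[:,2].max().round(1))
print(ctrl.read_state()["ft_force"]);tipgo([-12,-42,84])
E
```

```text
-18 204 [-16.  -42.4  57.1]
-12 125 [ -8.9 -42.8  56.7]
-6 118 [ -2.9 -43.   54.7]
0 100 [  3.1 -41.8  53. ]
6 98 [  8.8 -41.7  51.3]
12 18 [ 16.  -38.7  45.4]
white y -21 110 slope [ 0.072 54.126]
shaft 20 45 [[2.7, -3.7], [3.6, -0.0], [4.1, 3.1]] 30.0
shaft 30 78 [[1.4, -4.6], [3.5, -0.6], [4.1, 3.9]] 39.9
shaft 40 75 [[1.3, -5.3], [3.2, -0.0], [4.1, 4.4]] 50.0
shaft 50 60 [[0.9, -4.8], [3.4, -0.7], [4.1, 4.2]] 59.2
shaft 60 8 [[1.2, -2.4], [1.7, -0.3], [2.0, 1.7]] 68.8
shaft 70 7 [[0.4, -3.2], [1.7, -0.7], [2.0, 1.7]] 71.5
[-1.08815049  0.62627939 -0.49972807]
tip bank [  7.  -42.6  69.1] zax bank [ 0.606  0.001 -0.795] xax [-0.001 -1.    -0.001] -> units [-0.0021  0.0203 -0.078 ]
```

Red is now tilted the other way (slope −0.3, fully down), and the stylus sits unchanged in the grip. I'll withdraw by the same path.

Request:
{"name": "play_rows", "arguments": {
  "series": "1 -0.001 0.01 -0.039 0 0 0; 1 -0.001 0.01 -0.039 0 0 0; 1 0 0 0 -0.02 0 0; 1 0 0 0 -0.02 0 0; 1 0 0 0 0 0 0"
}}

```text
clock: 27.85
position: [0.5389, -0.0487, 0.1432]
tool_rot: [0.18, -0.661, 0.704, -0.19]
ft_force: [-0.5, -0.9, -1.7]
width: 0.0148
grip_force: 109.1
```

Request:
{"name": "play_rows", "arguments": {
  "series": "1 0 0.034 -0.026 0 0 0; 1 0 0.034 -0.027 0 0 0; 1 0 0 0 0 0 0"
}}

```text
clock: 28.15
position: [0.5093, -0.0471, 0.1441]
tool_rot: [0.179, -0.663, 0.702, -0.189]
ft_force: [-0.1, 0.6, -0.4]
width: 0.0143
grip_force: 109.1
```

```bash
python3 - <<'E'
from h import *
print(ctrl.read_state()["q"].round(2));tipgo([-50,-42,165])
E
```

```text
[ 0.69  0.92 -1.35  2.5   1.88  1.09  1.13]
tip bank [-47.  -41.6  82.3] zax bank [ 0.501  0.002 -0.865] xax [ 0.003 -1.    -0.001] -> units [ 0.0012 -0.1296 -0.2434]
```

Request:
{"name": "play_rows", "arguments": {
  "series": "1 0 -0.026 -0.05 0 0 0; 1 0 -0.026 -0.05 0 0 0; 1 0 -0.026 -0.05 0 0 0; 1 0 -0.026 -0.05 0 0 0; 1 0 -0.026 -0.05 0 0 0"
}}

```text
clock: 28.65
position: [0.5074, -0.0471, 0.2292]
tool_rot: [0.179, -0.662, 0.703, -0.189]
ft_force: [-0.4, -0.3, 0.4]
width: 0.0143
grip_force: 109.1
```

Request:
{"name": "play_rows", "arguments": {
  "series": "1 0 0 0 -0.035 0 0; 1 0 0 0 -0.035 0 0; 1 0 0 0 -0.035 0 0; 1 0 0 0 -0.035 0 0; 1 0 0 0 -0.027 0 0"
}}

```text
clock: 29.15
position: [0.5076, -0.0493, 0.228]
tool_rot: [0.007, -0.685, 0.729, -0.011]
ft_force: [0.5, 0.0, -1.2]
width: 0.0148
grip_force: 109.0
```

```bash
python3 - <<'E'
from h import *
print(ctrl.read_state()["q"].round(2));go([449,259.5,233]);lean(0)
E
```

```text
[ 0.72  0.78 -1.31  1.86  0.85  1.17  2.19]
pos [507.6 -49.3 228. ] xyaw -93.57 zax [ 0.025 -0.006 -1.   ]
shift units [-1.0152  0.2584 -0.028 ]
rotvec units [-0.0081 -0.0015 -0.001 ]
```

Request:
{"name": "play_rows", "arguments": {
  "series": "1 0 0 0 -0.008 -0.001 0.042; 1 0 0 0 0 0 0.042; 1 -0.05 0.028 -0.006 0 0 0; 1 -0.1 0.057 -0.006 0 0 0; 1 -0.1 0.057 -0.006 0 0 0"
}}

```text
clock: 29.65
position: [0.4903, 0.0356, 0.2326]
tool_rot: [0.001, -0.582, 0.813, -0.002]
ft_force: [-0.9, 0.8, -1.0]
width: 0.0148
grip_force: 108.9
```

Request:
{"name": "play_rows", "arguments": {
  "series": "1 -0.1 0.057 -0.006 0 0 0; 1 -0.1 0.057 -0.006 0 0 0; 1 -0.1 0.057 -0.006 0 0 0; 1 -0.1 0.057 -0.006 0 0 0; 1 0 0 0 0 0 0"
}}

```text
clock: 30.15
position: [0.4629, 0.1767, 0.2413]
tool_rot: [0.003, -0.587, 0.81, -0.0]
ft_force: [-0.5, 0.3, -0.9]
width: 0.0151
grip_force: 109.0
```

```bash
python3 - <<'E'
from h import *
print(ctrl.read_state()["q"].round(2));go([449,259.5,243],-108.8)
E
```

```text
[ 0.24  0.7  -1.22  1.87  0.74  1.12  1.57]
pos [462.9 176.7 241.3] xyaw -108.15 zax [ 0.006  0.003 -1.   ]
shift units [-0.2478  0.1298 -0.0048]
az units 0.0036111111111111114
```

Request:
{"name": "play_rows", "arguments": {
  "series": "1 -0.08 0.043 0 0 0 0.003; 1 -0.08 0.043 0 0 0 0; 1 -0.081 0.043 0 0 0 0; 1 0 0 0 0 0 0; 1 0 0 0 0 0 0"
}}

```text
clock: 30.65
position: [0.4514, 0.2516, 0.2399]
tool_rot: [0.001, -0.58, 0.815, -0.002]
ft_force: [1.0, -0.1, -0.0]
width: 0.015
grip_force: 108.9
```

```bash
python3 - <<'E'
from h import *
print(ctrl.read_state()["q"].round(2));go([448.5,258,243],-108.8)
p,P,st=wrist("w30");M=st[1].as_matrix();L=(P-st[0])@M*1000
for n in("wrist","side","scene"):
    if n!="wrist":
        f,d=cams.grab_frame(n);P=cloud(n,d)
        o=dict(side=[.0012,.001,.0025],scene=[-.0003,-.0005,0])[n];P=P+np.array(o);L=(P-st[0])@M*1000
    for lo in (30,50):
        m=(L[...,2]>lo)&(L[...,2]<lo+18)&(np.hypot(L[...,0],L[...,1])<14);w=L[m]
        if len(w)>4: print(n,"shaft",lo,len(w),np.percentile(w,[5,50,95],axis=0)[:,:2].round(1).tolist(),(np.median(P[m],axis=0)*1000).round(1))
    s=(P[...,2]>.104)&(P[...,2]<.1135)&(abs(P[...,0]-.449)<.065)&(abs(P[...,1]-.259)<.065)
    if s.sum()>50: print(n,"stand",rect(P[s]))
E
```

```text
[ 0.06  0.72 -1.18  1.81  0.74  1.14  1.44]
pos [451.4 251.6 239.9] xyaw -109.13 zax [ 0.004 -0.002 -1.   ]
shift units [-0.017   0.0161 -0.0104]
az units -0.0018333333333333335
wrist shaft 30 140 [[0.3, -5.6], [3.2, -0.2], [4.2, 4.5]] [450.5 248.1 200.9]
wrist shaft 50 60 [[0.8, -5.7], [3.2, -0.2], [4.2, 4.6]] [450.6 248.2 185.9]
wrist stand c 447.9 258.6 size 80.3 80.3 longyaw 71.0 z 109.7 n 5994
side shaft 30 35 [[-1.9, -8.1], [1.2, -3.7], [4.8, 2.3]] [454.5 249.3 200.7]
side shaft 50 26 [[-2.4, -8.1], [0.2, -4.4], [4.0, 2.5]] [455.2 250.  184.8]
side stand c 449.8 259.7 size 87.1 82.6 longyaw 69.9 z 109.3 n 578
scene shaft 30 45 [[-6.7, -9.5], [-1.3, -6.2], [3.9, -2.7]] [457.9 249.9 199.8]
scene shaft 50 28 [[-5.9, -7.8], [-1.0, -5.0], [3.6, -2.3]] [457.  250.4 181.5]
scene stand c 448.6 258.6 size 86.5 80.1 longyaw -18.5 z 109.9 n 1211
```

Request:
{"name": "play_rows", "arguments": {
  "series": "1 -0.0156 0.019 0 0 0 0; 1 0 0 0.04 0 0 0; 1 0 0 0.06 0 0 0; 1 0 0 0 0 0 0; 1 0 0 0 0 0 0"
}}

```text
clock: 31.3
position: [0.4478, 0.2584, 0.2102]
tool_rot: [0.002, -0.579, 0.815, -0.001]
ft_force: [0.6, 0.2, -0.4]
width: 0.0144
grip_force: 108.9
```

```bash
python3 - <<'E'
from h import *
go([447.5,257.9,86.4],-108.8)
E
```

```text
pos [447.8 258.4 210.2] xyaw -109.2 zax [ 0.004  0.    -1.   ]
shift units [0.0025 0.0019 0.4126]
az units -0.0022222222222222222
```

Request:
{"name": "play_rows", "arguments": {
  "series": "1 0.002 0.002 0.06 0 0 0; 1 0 0 0.07 0 0 0; 1 0 0 0.08 0 0 0; 1 0 0 0 0 0 0"
}}

```text
clock: 31.7
position: [0.4467, 0.2569, 0.1458]
tool_rot: [0.0, -0.579, 0.815, -0.002]
ft_force: [-0.3, 0.3, -0.8]
width: 0.0144
grip_force: 109.0
```

Request:
{"name": "play_rows", "arguments": {
  "series": "1 0 0 0.06 0 0 0; 1 0 0 0.06 0 0 0; 1 0 0 0.05 0 0 0; 1 0 0 0.01 0 0 0; 1 0 0 0 0 0 0"
}}

```text
clock: 32.2
position: [0.4482, 0.259, 0.0944]
tool_rot: [0.003, -0.579, 0.815, -0.001]
ft_force: [0.2, -0.2, -0.1]
width: 0.0145
grip_force: 109.0
```

```bash
python3 - <<'E'
from h import *
print(ctrl.read_state()["ft_force"]);go([447.5,257.9,86.4],-108.8)
E
```

```text
[ 0.19879109 -0.18536021 -0.10195241]
pos [448.2 259.   94.4] xyaw -109.22 zax [ 0.006  0.001 -1.   ]
shift units [0.0043 0.0012 0.0268]
az units -0.002333333333333333
```

Shaft is in the hole without contact. I'll lower to seat the collar.

Request:
{"name": "play_rows", "arguments": {
  "series": "1 0.002 0 0.012 0 0.001 0; 1 0 0 0.006 0 0 0; 1 0 0 0 0 0 0"
}}

```text
clock: 32.5
position: [0.4478, 0.258, 0.0884]
tool_rot: [0.001, -0.579, 0.815, -0.002]
ft_force: [0.1, 0.3, -1.0]
width: 0.0146
grip_force: 109.0
```

Request:
{"name": "play_rows", "arguments": {
  "series": "1 0 0 0.004 0 0 0; 1 0 0 0 0 0 0"
}}

```text
clock: 32.7
position: [0.4477, 0.2578, 0.087]
tool_rot: [0.001, -0.579, 0.815, -0.002]
ft_force: [0.8, 0.5, -1.2]
width: 0.0148
grip_force: 109.0
```

Request:
{"name": "play_rows", "arguments": {
  "series": "1 0 0 0.003 0 0 0; 1 0 0 0 0 0 0"
}}

```text
clock: 32.9
position: [0.4478, 0.258, 0.0864]
tool_rot: [0.001, -0.579, 0.815, -0.002]
ft_force: [-1.2, -0.8, 3.7]
width: 0.0147
grip_force: 109.5
```

Seated. I'll release to half open and rise straight up.

Request:
{"name": "play_rows", "arguments": {
  "series": "0 0 0 0 0 0 0; 0 0 0 0 0 0 0; 0 0 0 0 0 0 0; 0 0 0 0 0 0 0",
  "newtons": 20
}}

```text
clock: 33.3
position: [0.4476, 0.2579, 0.086]
tool_rot: [0.001, -0.579, 0.815, -0.002]
ft_force: [0.8, 0.2, 0.7]
width: 0.0427
grip_force: 0.0
```

Request:
{"name": "play_rows", "arguments": {
  "series": "0 0 0 -0.03 0 0 0; 0 0 0 -0.08 0 0 0; 0 0 0 -0.12 0 0 0; 0 0 0 -0.12 0 0 0; 0 0 0 -0.1 0 0 0"
}}

```text
clock: 33.8
position: [0.4469, 0.2587, 0.2235]
tool_rot: [0.002, -0.579, 0.815, -0.002]
ft_force: [1.3, -0.6, -0.1]
width: 0.0426
grip_force: 0.0
```

Request:
{"name": "play_rows", "arguments": {
  "series": "0 0 0 0 0 0 0; 0 0 0 0 0 0 0; 0 0 0 0 0 0 0"
}}

```text
clock: 34.1
position: [0.4468, 0.2573, 0.2202]
tool_rot: [0.0, -0.579, 0.815, -0.002]
ft_force: [-0.0, 0.4, 0.0]
width: 0.0424
grip_force: 0.0
```

```bash
python3 - <<'E'
from h import *
print(ctrl.read_state()["position"],ctrl.read_state()["width"])
p,P,st=wrist("w40")
bl=(p[...,2]>1.5*p[...,0])&(p[...,2]>1.4*p[...,1])&(p[...,2]>50)&(abs(P[...,0]-.45)<.06)&(abs(P[...,1]-.258)<.06)
for lo,hi in((.111,.121),(.166,.178)):
    m=bl&(P[...,2]>lo)&(P[...,2]<hi);print("blue",lo,rect(P[m]) if m.sum()>4 else m.sum())
f,d=cams.grab_frame("scene");C=cloud("scene",d)
b=(C[...,2]>.126)&(C[...,2]<.146)&(abs(C[...,0]-.478)<.075)&(abs(C[...,1]+.283)<.075);print("col",rect(C[b]))
for k,(x,y,lo,hi) in dict(jar=(.645,.276,.1,.112),crock=(.656,-.302,.075,.09),tin=(.777,-.189,.074,.086)).items():
    m=(C[...,2]>lo)&(C[...,2]<hi)&(np.hypot(C[...,0]-x,C[...,1]-y)<.06);print(k,rect(C[m]))
x,y=proj("scene",[.595,-.01,.06])[0].astype(int);g,_=cams.grab_frame("side");x2,y2=proj("side",[.595,-.01,.06])[0].astype(int)
z=np.load("pics/scene0.npz")["p"]
c=lambda im,x,y:cv2.resize(np.ascontiguousarray(im[y-45:y+45,x-55:x+55,::-1]).astype(np.uint8),(390,320),interpolation=2)
cv2.imwrite("pics/end.png",np.hstack([c(f,x,y),c(g,x2,y2)]))
E
```

```text
[0.44675385 0.25731886 0.22023974] 0.04237011674758125
blue 0.111 c 448.5 258.3 size 41.8 39.6 longyaw -21.2 z 115.7 n 1285
blue 0.166 c 448.6 259.3 size 15.3 15.1 longyaw 70.8 z 171.5 n 482
col c 480.1 -283.3 size 88.5 55.8 longyaw 19.8 z 137.8 n 1273
jar c 643.8 276.6 size 60.2 58.7 longyaw -14.6 z 105.0 n 744
crock c 656.2 -301.9 size 75.7 74.7 longyaw 0.3 z 83.0 n 484
tin c 777.3 -188.7 size 54.9 54.2 longyaw 76.1 z 80.1 n 829
```

View pics/end.png

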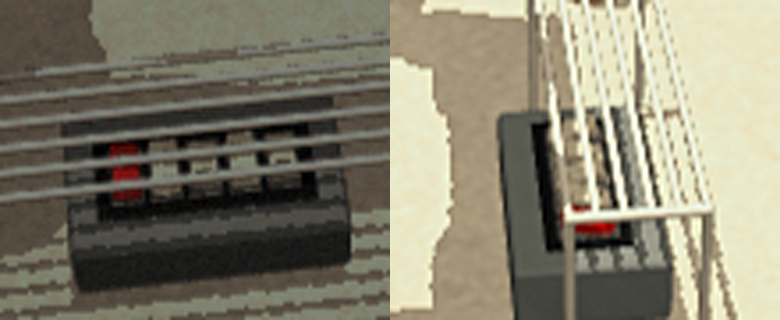

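The final picture shows red at (125,170) tilted with its far half down, and the white rockers as they were. The stylus hangs upright in the stand with its collar flat, at z 116 and 171.5. The column, jar, crock and tin are unmoved, so I'm handing the job in.

```bash
python3 -c "
from workcell import workorder
print(workorder.sign_off())"
```

```text
the job is handed in; nothing more can be done
None
```

I handed the job in at about 34 s: the carton is squarely on the column, red was pressed fully down and held at about 12 N for 0.8 s (brief peak about 16 N), the stylus hangs back in its stand, and the jar, crock and tin did not move; the white rockers I checked only by eye in the last picture. The fingers end about 41 mm short of the reported TCP, so my first carton grasp closed on air above it, and I corrected for this afterwards.

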